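# Hang the pail under the link on the folding bracket

## Task

Swing the red folding bracket of the rail stand fully out to its stop, hang the brass link by its upper eye on the bracket between the black collar and the upturned tip and let go of it, then hang the small steel pail by its hook from the link's lower loop, so that link and pail hang freely as a chain, clear of the table and at rest. Leave everything else where it is.

Things in the scene. Friction and masses are not known exactly. Their poses are not given: they have to be found in the camera images.
- swing_bracket (a joint): folding bracket of the rail stand, turning about an upright hinge: 0 = folded flat over the stand's rail, 1.571 = its stop, standing straight out from the rail (counter-clockwise seen from above opens it). Starts at 0.15 to 0.5. Stiff hinge (0.15 N m), no spring, stays where left.
- bracket_root (a point): point on the folding bracket's hinge axis and centreline, 270 mm above the table; the bracket runs from here along +y. Hinge boss 26 mm in diameter, 36 mm tall. The stand is an open frame: 18 mm round posts under the hinge and 170 mm along the rail, a 10 mm rail at 190 mm height, a 10 mm base plate 80 mm deep.
- bracket_seat (a point): hanging place on the centreline of the folding bracket, 105.5 mm from the hinge: halfway between the black collar (18 mm diameter, its outer face 86 mm from the hinge) and the upturned tip; 39 mm of free bar. The bar is red, round, 10 mm in diameter; +y runs along it to the tip.
- bracket_tip (a point): centre of the upturned end of the folding bracket, 130 mm from the hinge: a round upright peg 10 mm in diameter whose top is 19 mm above the bar's centreline; this point lies 10 mm above the bar's centreline. Can be pinched from above.
- link_grip (a point): centre of the yellow grip block (10 mm x, 20 mm y, 30 mm z) on top of the brass hanger link: a flat upright link of 7 mm round bar, 156 mm tall in all, in its y-z plane, 140 g; both eyes open along x. It starts standing loosely, leaning a little, in a slot of a wooden rack (100 x 74 mm, 56 mm high), foot 10 mm above the table; lift it straight up.
- link_eye (a point): underside of the top bar of the link's upper eye, where it hangs on a bar: 22 mm below the grip block's centre. The eye is 33 mm wide and 36 mm tall inside (this point is its highest).
- link_loop (a point): upper side of the bottom bar of the link's lower loop, 112 mm below the upper eye point. The loop is 21 mm wide (y) and 34 mm tall inside, this point is its lowest, and its bar is 7 mm thick.
- pail_grip (a point): grip point on the blue upright strap of the small steel pail: strap 16 mm (x) by 10 mm (y), its top 24 mm above this point, this point 78 mm above the pail's underside and 33 mm above the pail's rim; the pail's centre line lies 42 mm ahead along +x. Pail 68 mm in diameter, 45 mm tall, about 0.2 kg. Pinch it across y.
- pail_hook (a point): underside of the crown of the pail's dark 6 mm wire hook: 40.5 mm ahead (+x) of the grip point, 35 mm above it, about over the centre of mass. Mouth opens down; its point ends 11 mm ahead, 18 mm below; the wire tops out 6 mm above. A hand straight down would foul the link above; one leaning back about 25 to 45 degrees, fingers pointing forward (+x) and down, clears it.
- thermos: black flask, 70 mm diameter, 190 mm tall, origin under its centre; to be left alone
- jar: small amber jar with red lid, 40 mm diameter, 50 mm tall, origin under its centre; to be left alone
- bowl: white bowl, 90 mm wide, 35 mm tall, origin under its centre; to be left alone
- spatula: spatula lying flat, 240 mm long, along its x; to be left alone
- mug: blue mug, 76 mm wide, 85 mm tall, origin under its centre; to be left alone
- dispenser: blue tape dispenser, 200 x 90 mm, 130 mm tall, origin under its centre; to be left alone
- board: small green board, 9 x 64 x 95 mm, standing in the rack's other slot, 51 mm from the link, origin under its centre; to be left alone
Things that resemble listed ones, but are neither listed nor needed, are in the scene too. What is shaped like the part that bears pail_grip but pink is not meant.

How it is judged:
On the way, in this order (a step that is already met when the one before it is completed fails the run):
1. the bracket is swung out to its stop (value of joint swing_bracket above 1.45 rad), for 0.2 s.
2. the link hangs on the bracket between collar and tip, let go (value of joint swing_bracket above 1.4 rad and horizontal distance between link_eye and bracket_seat below 0.024 m and distance between link_eye and bracket_seat below 0.03 m and contact force between link and swing_bracket above 0.5 N and contact force between the fingers and link below 0.1 N and angle between link_grip's own z axis and vertical below 0.5 rad), for 0.3 s.
3. the pail hangs in the link's lower loop (contact force between pail and link above 0.5 N and distance between pail_hook and link_loop below 0.018 m), for 0.2 s.
At the end, for the whole second after the job is handed in: Bracket out (over 1.4 rad); the link hangs by its upper eye within 24 mm of the seat; the pail hangs by its hook in the lower loop (crown within 18 mm of its bottom bar), clear of table and stand; both within 0.35 rad of upright, nearly at rest (under 0.12 m/s), let go (value of joint swing_bracket above 1.4 rad and horizontal distance between link_eye and bracket_seat below 0.024 m and distance between link_eye and bracket_seat below 0.03 m and contact force between link and swing_bracket above 0.5 N and contact force between pail and link above 0.8 N and distance between pail_hook and link_loop below 0.018 m and height (world z) of pail_grip above 0.1 m and angle between each of pail_grip, link_grip's own z axis and vertical below 0.35 rad and linear speed of each of pail, link below 0.12 m/s and contact force between pail and stand below 0.1 N); the robot touches nothing.
It fails at once if a bystander is moved by more than 40 mm (distance of any of thermos, jar, bowl, spatula, mug, dispenser, board from where it was at the start of the episode above 0.04 m).
It also fails if it takes over 72 s, if anything falls off the work surface, if the arm or the gripper's body presses on something with over 40 N, if the wrist force passes 120 N, or if a joint passes its speed limit or range.

## Robot

A 7-joint arm with a two-finger parallel gripper is mounted at the origin on the work surface. World frame = base frame: x ahead of the robot, y to its left, z up, the work surface at z = 0. Lengths are in m, angles in rad, forces in N, time in s.
With the tool pointing down it reaches from about 0.425 to 0.925 m from the base axis. Payload 6.8 kg.
Tool frame: the origin (TCP) lies on the front face of the gripper's body, between the roots of the fingers; the fingertips stand 73 mm ahead of it and the grasp point (between the pads) lies 54 mm ahead of it; z points along the fingers, y is the line along which they close (so a half turn about z gives the same grasp; the last joint's range is limited). The gripper opens to 85 mm and grips with 20 to 120 N. Pads are 22 mm wide; open, the fingers measure 114 mm over their backs; the gripper's body (76 mm by 85 mm) begins 54 mm behind the grasp point. The pads swing forward as they close: fully open they stand 13 mm farther back than shut.
Start: joints at [-1.346, 0.477, 0.022, 1.555, -0.011, 1.109, -0.083], TCP at [0.221, 0.638, 0.304] pointing down, gripper open.
Joint ranges: [-2.96, 2.96], [-0.34, 2.1], [-1.41, 1.46], [0.24, 2.44], [-1.37, 4.51], [0.17, 1.92], [-2.96, 2.96]. Speed limits (rad/s): [2.39, 2.39, 3.14, 3.14, 3.14, 3.14, 3.14].

## Interface

Orientations are given as a unit quaternion [w, x, y, z].
In Python, from station import bot, optics gives the robot as it stands.
- The arm moves only by the tool drive_tool, never from a script. Its argument "deltas" is a list of rows, each an object with "gripper": the closure in counts, from 0 (fully open) to 255 (shut); "offset": the shift along the tool's x, y, z in units of 1000 mm (1.0 is 1000 mm), a list of three; "angular": the turn, a rotation vector about the tool's x, y, z in units of 45 degrees (1.0 is 45 degrees), a list of three. In form: [{"gripper": gripper, "offset": [dx, dy, dz], "angular": [rx, ry, rz]}, ...]. A call has 1 to 5 rows; each row is the pose to reach, as a shift and turn from the pose commanded when the call began, along the tool's axes at that moment; what a row does not reach only later rows make up. A row lasts 1/10 s, in which the tool goes at most 50 mm and 8.59 degrees, less where a joint would pass 70% of its speed; a pose out of reach is approached as far as the arm can. A call with a number of a shift or a turn outside -1 to 1 is refused whole. A call with a gripper value outside its range is refused whole. The fingers move at their own pace and stop on an object; "grip_force" is the grip in N (left out, the last holds). Time passes only in rows, so rows that repeat a pose let the fingers close. It gives the time, the measured TCP pose, the force, the opening and the grip force at its end, in the units of the state.
- bot.get_obs(): the state, without advancing time (a new reading comes with each control period).
- optics.read_camera(name): name is "side" or "top" or "wrist"; returns the picture (480x640x3 uint8, blue, green, red); there is no depth.
- optics.camera_model(name): a dict with "fx", "fy", "cx", "cy" (pixels), "dist" ([k1, k2, p1, p2, k3] as OpenCV has them; the pictures are not rectified), "cam_to_world" (4x4, takes a point from camera to world coordinates). Camera axes: x right, y up, looking along -z (the intrinsics and any distortion apply to the point x, -y, -z); pixel columns grow to the right and rows downward; lengths in m; the calibration is good to about 2 mm. A picture is of the moment at which its call begins: read the wrist's pose just before it. camera_model takes no time and is no camera call; for the wrist camera it gives the pose at the moment of the call.
- bot.hand_in(): hands the job in; it is judged then, once.
The state is a dict: "t": time; "q": joint angles; "joint_vel": joint speeds; "joint_torque": joint torques, N m; "eef_pos": TCP position; "tool_rot": TCP orientation; "contact_force": force on the tool from outside, world axes, zero at the start; "torque": the same for the moment, N m; "gripper_width": opening from 0.0 (shut) to 1.0 (fully open); "grasp_force": force on a finger pad.
Only numpy, scipy, OpenCV 4.12 (cv2) and the standard library are available. Lean on these libraries where they do the work, as an engineer would, in place of code of your own. Each camera call takes 0.05 s, during which the arm holds its last target. There are 200 camera calls.

## Working session

There is one attempt and no reset: what is moved stays moved. The work goes in short steps, Python scripts to look and compute and a tool call to move; the robot and the scene stay as the last step left them, time stands still between calls to the robot, and variables do not carry over. Pictures are saved under pics/ and viewed, at most 10 in all, crops included, and the job is handed in when it is done.

Besides the shell and the picture viewer there is one more tool, called after "Call:" as name(argument=value, ...), one argument or row to a line, values as JSON. drive_tool: Moves the arm, as the interface text tells. Its arguments: {"type":"object","properties":{"deltas":{"type":"array"},"grip_force":{"type":"number"}},"required":["deltas"]}

```bash
mkdir -p pics; ls; python3 - <<'E'
from station import bot, optics
import cv2
for n in ("side","top"):
    cv2.imwrite(f"pics/{n}0.png",optics.read_camera(n))
    m=optics.camera_model(n); print(n,m)
o=bot.get_obs(); print(o)
E
```

```text
pics
side {'fx': 609.295717396493, 'fy': 609.295717396493, 'cx': 319.762359947105, 'cy': 236.97793755536068, 'dist': array([0.03663942, 0.        , 0.        , 0.        , 0.        ]), 'cam_to_world': array([[-0.90522143,  0.22259856, -0.36197245, -0.08490571],
       [-0.42456669, -0.43806291,  0.79236609,  1.25071205],
       [ 0.01781284,  0.8709482 ,  0.49105186,  1.01892338],
       [ 0.        ,  0.        ,  0.        ,  1.        ]])}
top {'fx': 581.271724204767, 'fy': 581.271724204767, 'cx': 323.42317463257535, 'cy': 247.04185311565888, 'dist': array([0.05043202, 0.        , 0.        , 0.        , 0.        ]), 'cam_to_world': array([[ 0.01255333,  0.99015862, -0.13938548,  0.32784024],
       [-0.99990573,  0.01320606,  0.00375896, -0.05650066],
       [ 0.0055627 ,  0.13932515,  0.99023106,  1.53765813],
       [ 0.        ,  0.        ,  0.        ,  1.        ]])}
{'t': 0.1, 'q': array([-1.34610297,  0.47775607,  0.02233662,  1.55637463, -0.01151024,
        1.10930428, -0.08308827]), 'joint_vel': array([-0.00070193, -0.00127172, -0.00027421, -0.00077807,  0.0009715 ,
       -0.00122929,  0.00092815]), 'joint_torque': array([ 4.80699353e-03, -5.97764325e+01,  1.61404487e+00, -2.81957388e+01,
        1.29383354e-02,  5.06221506e-03, -3.42477483e-05]), 'eef_pos': array([0.22037029, 0.63756243, 0.3029875 ]), 'tool_rot': array([-8.51898947e-05,  1.65613884e-01,  9.86190299e-01, -8.52932802e-04]), 'contact_force': array([ 0.96727436,  0.92989567, -0.40494376]), 'torque': array([0.00652713, 0.00094862, 0.03100282]), 'grasp_force': 0.0, 'gripper_width': 1.0029360212460414}
```

View pics/side0.png

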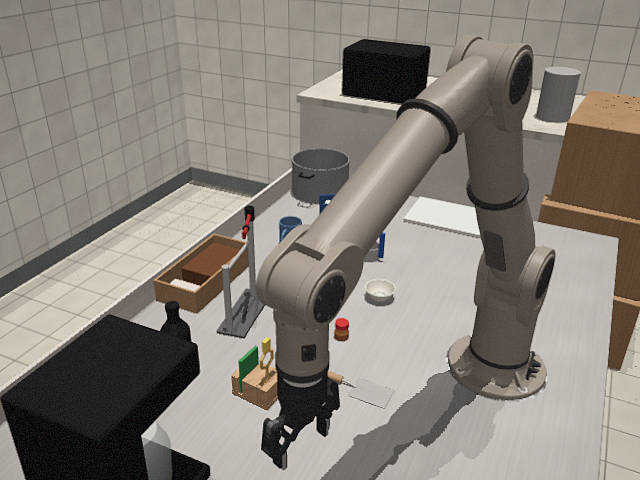

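View pics/top0.png

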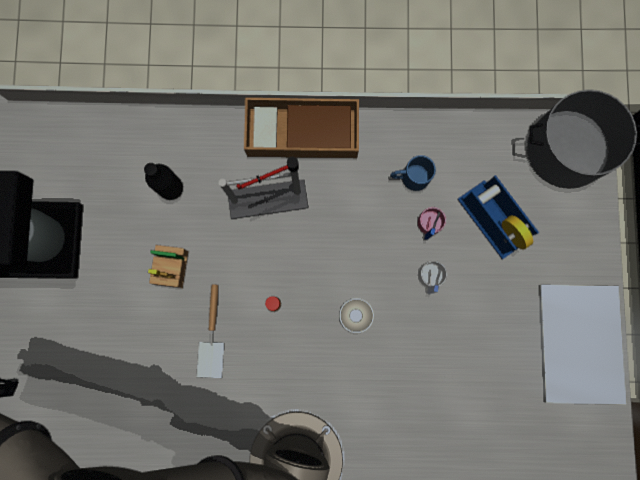

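The top view shows the stand at (265,190) with its hinge near (293,163), the rack at (168,265) with the link (yellow, ~(155,272)) and the board (green, (165,252)). There are two pails: a pink one at (431,222) and a steel one at (432,275). The steel one fits, since pink is excluded. I'll check this in an enlarged mosaic.

```bash
cat > h.py <<'E'
import numpy as np, cv2
from station import bot, optics
from scipy.spatial.transform import Rotation as R
def ray(m,u,v):
    K=np.array([[m["fx"],0,m["cx"]],[0,m["fy"],m["cy"]],[0,0,1]])
    p=cv2.undistortPoints(np.array([[[u,v]]],float),K,np.array(m["dist"])).ravel()
    T=np.array(m["cam_to_world"]); return T[:3,3],T[:3,:3]@[p[0],-p[1],-1]
def at_z(m,u,v,z):
    c,d=ray(m,u,v); return c+d*(z-c[2])/d[2]
def proj(m,P):
    T=np.array(m["cam_to_world"]); p=(np.atleast_2d(P)-T[:3,3])@T[:3,:3]
    K=np.array([[m["fx"],0,m["cx"]],[0,m["fy"],m["cy"]],[0,0,1]])
    return cv2.projectPoints(p*[1,-1,-1],np.zeros(3),np.zeros(3),K,np.array(m["dist"]))[0][:,0]
def tri(obs):
    A=np.zeros((3,3));b=np.zeros(3)
    for m,u,v in obs:
        c,d=ray(m,u,v);d=d/np.linalg.norm(d);P=np.eye(3)-np.outer(d,d);A+=P;b+=P@c
    return np.linalg.solve(A,b)
def crop(im,x,y,w,h,s):
    return cv2.resize(im[y:y+h,x:x+w],None,fx=s,fy=s,interpolation=cv2.INTER_CUBIC)
E
python3 - <<'E'
from h import *
t=cv2.imread("pics/top0.png");s=cv2.imread("pics/side0.png")
a=crop(t,210,145,100,75,4); b=crop(t,385,200,100,100,3); c=crop(t,140,235,60,60,5)[:300]; d=crop(s,210,200,80,150,2)
d2=crop(s,225,330,60,80,5)[:300]
M=np.zeros((600,800,3),np.uint8)
M[:300,:400]=a; M[:300,400:700]=b; M[300:,:300]=c; M[300:,300:460]=d; M[300:,460:760]=d2
cv2.imwrite("pics/mos.png",M)
E
```

```text
(no output)
```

View pics/mos.png

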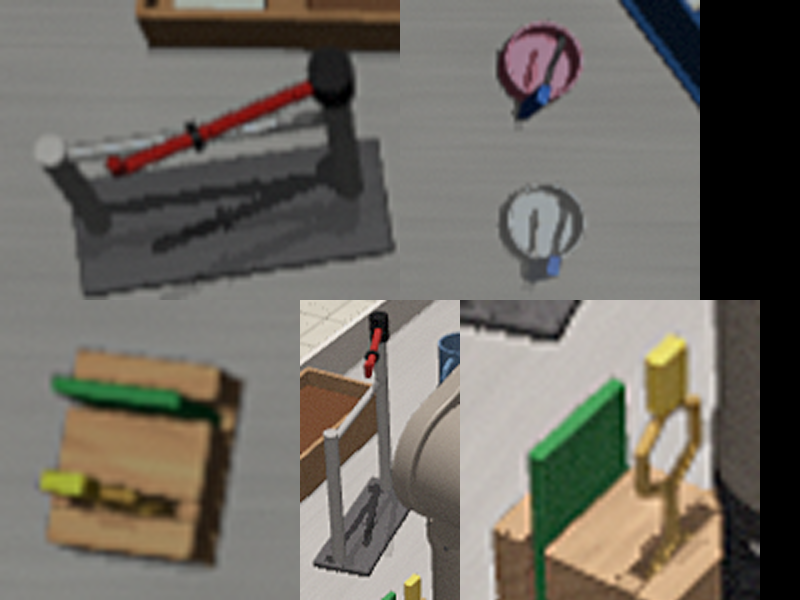

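```bash
python3 - <<'E'
from h import *
np.set_printoptions(precision=4,suppress=True)
t=optics.camera_model("top");s=optics.camera_model("side");w=optics.camera_model("wrist")
for n,u,v,z in [("hinge",292.75,162,.288),("tip",239.5,185.75,.289),("collar",259,179,.27),("post",222.5,182.5,.195),
 ("strap",436.5,287.5,.10),("pailc",431.5,275,.045),("linktop",152.4,271.6,.166),("pink",431,221,.045)]:
    print(n,at_z(t,u,v,z))
print("link",tri([(t,152.4,271.6),(s,266.4,345.4)]))
print("hingeS",tri([(t,292.75,162),(s,249,209)]),"tipS",tri([(t,239.5,185.75),(s,244,236)]))
o=bot.get_obs(); Rt=R.from_quat(o["tool_rot"],scalar_first=True).as_matrix(); print(Rt)
T=np.array(w["cam_to_world"]); print("cam in tool",Rt.T@(T[:3,3]-o["eef_pos"]), Rt.T@T[:3,:3], w["fx"])
E
```

```text
hinge [0.6929 0.009  0.288 ]
tip [0.6371 0.1248 0.289 ]
collar [0.6579 0.0846 0.27  ]
post [0.6676 0.1787 0.195 ]
strap [ 0.433  -0.3426  0.1   ]
pailc [ 0.469  -0.3412  0.045 ]
linktop [0.4572 0.3402 0.166 ]
pink [ 0.6103 -0.3418  0.045 ]
link [0.456  0.3434 0.1514]
hingeS [0.6934 0.0088 0.2816] tipS [0.639  0.1263 0.2719]
[[-0.9451  0.3267 -0.0005]
 [ 0.3267  0.9451 -0.0017]
 [-0.0001 -0.0017 -1.    ]]
cam in tool [ 0.072   0.0006 -0.069 ] [[ 0.0009  0.9579  0.2871]
 [ 1.     -0.0007 -0.0008]
 [-0.0006  0.2871 -0.9579]] 398.8788765073611
```

```bash
cat >> h.py <<'E'
def Rdown(yaw_y,lean=0.,fwd=None):
    "tool z down, tool y at world angle yaw_y (deg)"
    a=np.deg2rad(yaw_y); y=np.array([np.cos(a),np.sin(a),0]); z=np.array([0,0,-1.])
    M=np.stack([np.cross(y,z),y,z],1); 
    return M
def plan(p,M=None,ref=None):
    o=bot.get_obs(); Rt=R.from_quat(o["tool_rot"],scalar_first=True).as_matrix(); c=o["eef_pos"]
    if ref is not None: c,Rt=ref
    off=Rt.T@(np.array(p)-c); ang=(R.from_matrix(Rt.T@M).as_rotvec()/np.deg2rad(45)) if M is not None else np.zeros(3)
    print("off",off.round(4),"|",np.linalg.norm(off).round(3),"ang",ang.round(3)); return np.array(p),(M if M is not None else Rt)
E
python3 - <<'E'
from h import *
plan([.638,.126,.45]); plan([.638,.126,.45],Rdown(25.7))
E
```

```text
off [-0.5618 -0.3473 -0.1464] | 0.677 ang [0. 0. 0.]
off [-0.5618 -0.3473 -0.1464] | 0.677 ang [-2.000e-03  1.000e-03  1.005e+00]
```

Call:
drive_tool(
  deltas=[
    {"gripper": 0, "offset": [-0.187, -0.116, -0.049], "angular": [0, 0, 0]},
    {"gripper": 0, "offset": [-0.187, -0.116, -0.049], "angular": [0, 0, 0]},
    {"gripper": 0, "offset": [-0.187, -0.116, -0.049], "angular": [0, 0, 0]},
    {"gripper": 0, "offset": [-0.187, -0.116, -0.049], "angular": [0, 0, 0]},
    {"gripper": 0, "offset": [-0.187, -0.116, -0.049], "angular": [0, 0, 0]},
  ],
)

```text
t: 0.6
eef_pos: [0.3631, 0.463, 0.3537]
tool_rot: [0.001, 0.169, 0.986, -0.0]
contact_force: [-0.1, -0.1, 0.2]
gripper_width: 1.002
grasp_force: 0.0
```

Call:
drive_tool(
  deltas=[
    {"gripper": 0, "offset": [-0.187, -0.116, -0.049], "angular": [0, 0, 0]},
    {"gripper": 0, "offset": [-0.187, -0.116, -0.049], "angular": [0, 0, 0]},
    {"gripper": 0, "offset": [-0.187, -0.116, -0.049], "angular": [0, 0, 0]},
    {"gripper": 0, "offset": [-0.187, -0.116, -0.049], "angular": [0, 0, 0]},
    {"gripper": 0, "offset": [-0.187, -0.116, -0.049], "angular": [0, 0, 0]},
  ],
)

```text
t: 1.1
eef_pos: [0.5011, 0.2917, 0.4028]
tool_rot: [0.001, 0.169, 0.986, -0.0]
contact_force: [0.6, 0.5, 0.6]
gripper_width: 1.0
grasp_force: 0.0
```

Call:
drive_tool(
  deltas=[
    {"gripper": 0, "offset": [-0.187, -0.116, -0.049], "angular": [0, 0, 0.95]},
    {"gripper": 0, "offset": [-0.187, -0.116, -0.049], "angular": [0, 0, 0.95]},
    {"gripper": 0, "offset": [-0.187, -0.116, -0.049], "angular": [0, 0, 0.95]},
    {"gripper": 0, "offset": [-0.187, -0.116, -0.049], "angular": [0, 0, 0.95]},
    {"gripper": 0, "offset": [-0.187, -0.116, -0.049], "angular": [0, 0, 0.95]},
  ],
)

```text
t: 1.6
eef_pos: [0.639, 0.1207, 0.4517]
tool_rot: [0.001, 0.519, 0.855, -0.0]
contact_force: [0.7, -0.0, 1.1]
gripper_width: 1.001
grasp_force: 0.0
```

```bash
python3 - <<'E'
from h import *
o=bot.get_obs(); print(o["t"],o["q"].round(3),o["eef_pos"])
m=optics.camera_model("wrist"); np.save("w1.npy",m,allow_pickle=True)
im=optics.read_camera("wrist"); cv2.imwrite("pics/w1.png",im)
print(proj(m,[[.6929,.009,.288],[.638,.126,.289]]))
E
```

```text
1.6 [-0.593  0.359  0.434  1.442 -0.149  1.372  0.326] [0.63897962 0.12073867 0.45166791]
[[313.90952813 422.59697402]
 [321.74162484 247.18666863]]
```

View pics/w1.png

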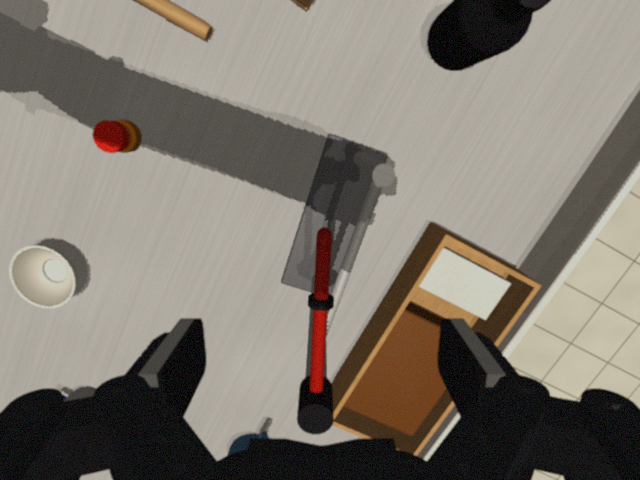

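Wrist view: the tip top is at (324,235), the collar at (320,301), the hinge top at about (315,415), and the far post top at (384,174). The bracket is well centred between the open fingers.

```bash
python3 - <<'E'
from h import *
m=np.load("w1.npy",allow_pickle=True).item()
tip=at_z(m,324,235,.289);h=at_z(m,315,416,.288);post=at_z(m,384,174,.195);col=at_z(m,320,301,.279)
print(tip,h,post,col)
f=lambda v:np.rad2deg(np.arctan2(v[1],v[0]))
print(np.linalg.norm(tip-h),f(tip-h),f(post-h),f(tip-col))
print("height from tri w top: ",tri([(m,324,235),(optics.camera_model("top"),239.5,185.75)]))
plan([tip[0],tip[1],.338],Rdown(f(tip-h)-90))
E
```

```text
[0.63567724 0.13336737 0.289     ] [0.69100243 0.01435683 0.288     ] [0.66693503 0.17949949 0.195     ] [0.65543095 0.09019962 0.279     ]
0.13124551628351236 114.93260559470347 98.29174277046026 114.58900229706697
height from tri w top:  [0.64006488 0.12820891 0.26924316]
off [0.0163 0.0026 0.114 ] | 0.115 ang [0.002 0.006 0.044]
```

Call:
drive_tool(
  deltas=[
    {"gripper": 60, "offset": [0.014, 0.0, 0.05], "angular": [0, 0, 0.04]},
    {"gripper": 100, "offset": [0.014, 0.0, 0.09], "angular": [0, 0, 0.04]},
    {"gripper": 100, "offset": [0.014, 0.0, 0.114], "angular": [0, 0, 0.04]},
    {"gripper": 255, "offset": [0.014, 0.0, 0.114], "angular": [0, 0, 0.04]},
    {"gripper": 255, "offset": [0.014, 0.0, 0.114], "angular": [0, 0, 0.04]},
  ],
  grip_force=30,
)

```text
t: 2.15
eef_pos: [0.6305, 0.1383, 0.3373]
tool_rot: [-0.0, 0.527, 0.85, -0.0]
contact_force: [0.6, -0.0, 1.5]
gripper_width: 0.273
grasp_force: 0.0
```

Call:
drive_tool(
  deltas=[
    {"gripper": 255, "offset": [0, 0, 0], "angular": [0, 0, 0]},
    {"gripper": 255, "offset": [0, 0, 0], "angular": [0, 0, 0]},
    {"gripper": 255, "offset": [0, 0, 0], "angular": [0, 0, 0]},
    {"gripper": 255, "offset": [0, 0, 0], "angular": [0, 0, 0]},
  ],
)

```text
t: 2.55
eef_pos: [0.6312, 0.1383, 0.3389]
tool_rot: [0.001, 0.527, 0.85, 0.001]
contact_force: [0.6, -0.7, 6.1]
gripper_width: 0.095
grasp_force: 29.6
```

```bash
python3 - <<'E'
from h import *
o=bot.get_obs();print(o["eef_pos"],o["contact_force"],o["gripper_width"],o["grasp_force"])
Rt=R.from_quat(o["tool_rot"],scalar_first=True).as_matrix();y0=np.rad2deg(np.arctan2(Rt[1,1],Rt[0,1]));print(y0)
# arc about hinge
h=np.array([.692,.012]);c=o["eef_pos"][:2];r=c-h;print(np.linalg.norm(r),np.rad2deg(np.arctan2(r[1],r[0])))
r=r/np.linalg.norm(r)*.13
d=np.arange(1,16)*5.2
for k in range(0,15,5):
    a0=np.deg2rad(d[k]-5.2)
    for j in range(5):
        a=np.deg2rad(d[k+j]); rot=lambda a:np.array([[np.cos(a),-np.sin(a)],[np.sin(a),np.cos(a)]])
        dv=rot(a)@r-rot(a0)@r
        off=(R.from_euler("z",a0).as_matrix()@Rt).T@[*dv,0]
        print(k+j,off.round(4),round(-(d[k+j]-d[k]+5.2)/45,3))
E
```

```text
[0.63124063 0.13829744 0.33887479] [ 0.625847   -0.73065292  6.14984857] 0.0945006842063902 29.59178801625967
26.38876982107405
0.1401525784578898 115.69134919971471
0 [-0.0004 -0.0118 -0.    ] -0.116
1 [-0.0018 -0.0235 -0.0001] -0.231
2 [-0.0044 -0.035  -0.0001] -0.347
3 [-0.0079 -0.0463 -0.0002] -0.462
4 [-0.0125 -0.0571 -0.0002] -0.578
5 [-0.0004 -0.0118 -0.    ] -0.116
6 [-0.0018 -0.0235 -0.0001] -0.231
7 [-0.0044 -0.035  -0.0001] -0.347
8 [-0.0079 -0.0463 -0.0002] -0.462
9 [-0.0125 -0.0571 -0.0002] -0.578
10 [-0.0004 -0.0118 -0.    ] -0.116
11 [-0.0018 -0.0235 -0.0001] -0.231
12 [-0.0044 -0.035  -0.0001] -0.347
13 [-0.0079 -0.0463 -0.0002] -0.462
14 [-0.0125 -0.0571 -0.0002] -0.578
```

Call:
drive_tool(
  deltas=[
    {"gripper": 255, "offset": [0.001, -0.012, -0.002], "angular": [0, 0, -0.116]},
    {"gripper": 255, "offset": [0.0, -0.024, -0.003], "angular": [0, 0, -0.231]},
    {"gripper": 255, "offset": [-0.003, -0.036, -0.003], "angular": [0, 0, -0.347]},
    {"gripper": 255, "offset": [-0.006, -0.047, -0.003], "angular": [0, 0, -0.462]},
    {"gripper": 255, "offset": [-0.011, -0.058, -0.003], "angular": [0, 0, -0.578]},
  ],
)

```text
t: 3.05
eef_pos: [0.583, 0.1012, 0.3391]
tool_rot: [0.0, 0.321, 0.947, -0.001]
contact_force: [2.8, -1.9, -6.9]
gripper_width: 0.095
grasp_force: 30.0
```

Call:
drive_tool(
  deltas=[
    {"gripper": 255, "offset": [0.0, -0.012, 0], "angular": [0, 0, -0.116]},
    {"gripper": 255, "offset": [-0.002, -0.024, 0], "angular": [0, 0, -0.231]},
    {"gripper": 255, "offset": [-0.005, -0.036, 0], "angular": [0, 0, -0.347]},
    {"gripper": 255, "offset": [-0.008, -0.047, 0], "angular": [0, 0, -0.462]},
    {"gripper": 255, "offset": [-0.013, -0.058, 0], "angular": [0, 0, -0.578]},
  ],
)

```text
t: 3.55
eef_pos: [0.556, 0.049, 0.339]
tool_rot: [-0.003, 0.099, 0.995, 0.0]
contact_force: [-6.6, 2.9, -0.6]
gripper_width: 0.096
grasp_force: 30.6
```

```bash
python3 - <<'E'
from h import *
o=bot.get_obs();print(o["eef_pos"],o["contact_force"],o["gripper_width"],o["grasp_force"])
h=np.array([.692,.012]);r=o["eef_pos"][:2]-h;print(np.linalg.norm(r),np.rad2deg(np.arctan2(r[1],r[0])))
E
```

```text
[0.55602185 0.04904571 0.33901636] [-6.55909948  2.91273463 -0.58843539] 0.09590415938801025 30.610100962221622
0.1409341735800849 164.76027304208975
```

Call:
drive_tool(
  deltas=[
    {"gripper": 255, "offset": [0.003, -0.012, 0], "angular": [0, 0, -0.116]},
    {"gripper": 255, "offset": [0.002, -0.025, 0], "angular": [0, 0, -0.231]},
    {"gripper": 255, "offset": [0.0, -0.037, 0], "angular": [0, 0, -0.347]},
    {"gripper": 255, "offset": [-0.004, -0.049, 0], "angular": [0, 0, -0.462]},
    {"gripper": 255, "offset": [-0.009, -0.061, 0], "angular": [0, 0, -0.56]},
  ],
)

```text
t: 4.05
eef_pos: [0.5522, -0.013, 0.339]
tool_rot: [-0.003, -0.121, 0.993, 0.001]
contact_force: [-8.3, 0.7, 2.5]
gripper_width: 0.091
grasp_force: 31.1
```

Call:
drive_tool(
  deltas=[
    {"gripper": 255, "offset": [0.0, -0.004, 0], "angular": [0, 0, -0.03]},
    {"gripper": 255, "offset": [0.0, -0.004, 0], "angular": [0, 0, -0.03]},
    {"gripper": 255, "offset": [0.0, -0.004, 0], "angular": [0, 0, -0.03]},
  ],
)

```text
t: 4.35
eef_pos: [0.5523, -0.0138, 0.339]
tool_rot: [-0.004, -0.131, 0.991, 0.003]
contact_force: [-12.3, 7.8, 4.4]
gripper_width: 0.096
grasp_force: 29.8
```

```bash
python3 - <<'E'
from h import *
o=bot.get_obs();print(o["eef_pos"],o["contact_force"],o["gripper_width"],o["grasp_force"])
h=np.array([.692,.012]);r=o["eef_pos"][:2]-h;print(np.linalg.norm(r),np.rad2deg(np.arctan2(r[1],r[0])))
Rt=R.from_quat(o["tool_rot"],scalar_first=True).as_matrix();print(np.rad2deg(np.arctan2(Rt[1,1],Rt[0,1])))
E
```

```text
[ 0.55229938 -0.01375352  0.33901773] [-12.29312834   7.75703531   4.39725958] 0.09620896286721539 29.840273894369602
0.14205459466441087 -169.55490999217866
105.10813530134571
```

Call:
drive_tool(
  deltas=[
    {"gripper": 0, "offset": [0, 0.003, 0], "angular": [0, 0, 0]},
    {"gripper": 0, "offset": [0, 0.003, 0], "angular": [0, 0, 0]},
    {"gripper": 0, "offset": [0, 0.003, -0.04], "angular": [0, 0, 0]},
    {"gripper": 0, "offset": [0, 0.003, -0.08], "angular": [0, 0, 0]},
    {"gripper": 0, "offset": [0, 0.003, -0.12], "angular": [0, 0, 0]},
  ],
)

```text
t: 4.85
eef_pos: [0.555, -0.0147, 0.4617]
tool_rot: [0.0, -0.13, 0.992, -0.0]
contact_force: [1.2, 0.1, 1.0]
gripper_width: 0.928
grasp_force: 0.0
```

```bash
python3 - <<'E'
from h import *
o=bot.get_obs(); print(o["t"],o["eef_pos"],o["contact_force"])
m=optics.camera_model("wrist"); np.save("w2.npy",m,allow_pickle=True)
cv2.imwrite("pics/w2.png",optics.read_camera("wrist"))
print(plan([.456,.343,.32],Rdown(95)))
E
```

```text
4.85 [ 0.55503259 -0.01465107  0.46172254] [1.17666575 0.08215693 0.9826714 ]
off [0.0075 0.372  0.1483] | 0.401 ang [-0.001  0.015  0.22 ]
(array([0.456, 0.343, 0.32 ]), array([[-0.9961947 , -0.08715574,  0.        ],
       [-0.08715574,  0.9961947 ,  0.        ],
       [-0.        ,  0.        , -1.        ]]))
```

View pics/w2.png

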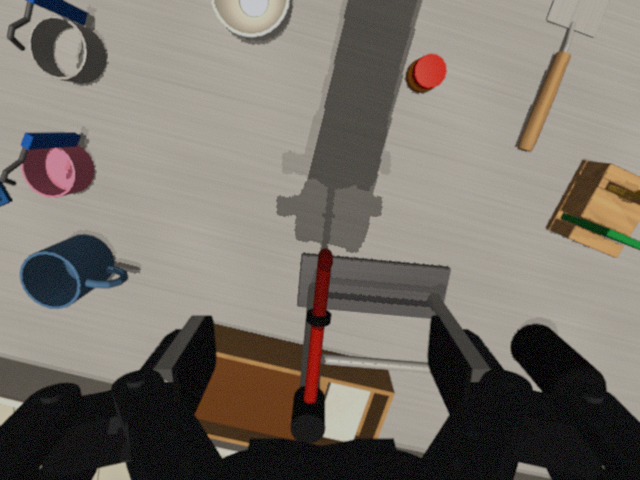

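Wrist view: the bracket is out, with the tip top at (326,256), the collar at (319,318) and the hinge at (309,408). Both pails are visible at left.

```bash
python3 - <<'E'
from h import *
m=np.load("w2.npy",allow_pickle=True).item()
tip=at_z(m,326,255,.289);h=at_z(m,309,410,.288);col=at_z(m,319,318,.279)
f=lambda v:np.rad2deg(np.arctan2(v[1],v[0]))
print(tip,h,col,np.linalg.norm(tip-h),f(tip-h))
# rack edge slot dir via points z=.056
a=at_z(m,586,161,.056);b=at_z(m,552,212,.056);print("rack edge",f(a-b))
plan([.446,.343,.33],Rdown(82))
E
```

```text
[ 0.5578443  -0.01095644  0.289     ] [0.6752058  0.00802409 0.288     ] [ 0.60634922 -0.00276322  0.279     ] 0.11889063375608994 -170.8132644841812
rack edge 167.9349221719124
off [0.017  0.3745 0.1382] | 0.4 ang [0.    0.015 0.509]
```

Call:
drive_tool(
  deltas=[
    {"gripper": 0, "offset": [0.008, 0.187, 0.03], "angular": [0, 0, 0]},
    {"gripper": 0, "offset": [0.008, 0.187, 0.03], "angular": [0, 0, 0]},
    {"gripper": 0, "offset": [0.008, 0.187, 0.03], "angular": [0, 0, 0]},
    {"gripper": 0, "offset": [0.008, 0.187, 0.03], "angular": [0, 0, 0]},
    {"gripper": 0, "offset": [0.008, 0.187, 0.03], "angular": [0, 0, 0]},
  ],
)

```text
t: 5.4
eef_pos: [0.4968, 0.1707, 0.4291]
tool_rot: [-0.001, -0.135, 0.991, 0.001]
contact_force: [0.1, -0.3, -0.2]
gripper_width: 1.001
grasp_force: 0.0
```

Call:
drive_tool(
  deltas=[
    {"gripper": 0, "offset": [0.009, 0.187, 0.108], "angular": [0, 0.015, 0.53]},
    {"gripper": 0, "offset": [0.009, 0.187, 0.108], "angular": [0, 0.015, 0.53]},
    {"gripper": 0, "offset": [0.009, 0.187, 0.108], "angular": [0, 0.015, 0.53]},
    {"gripper": 0, "offset": [0.009, 0.187, 0.108], "angular": [0, 0.015, 0.53]},
    {"gripper": 0, "offset": [0.009, 0.187, 0.108], "angular": [0, 0.015, 0.53]},
  ],
)

```text
t: 5.9
eef_pos: [0.44, 0.3462, 0.3196]
tool_rot: [-0.007, 0.076, 0.997, -0.001]
contact_force: [-0.3, 0.1, 0.2]
gripper_width: 0.999
grasp_force: 0.0
```

Call:
drive_tool(
  deltas=[
    {"gripper": 0, "offset": [0, 0, 0], "angular": [0, 0, 0]},
    {"gripper": 0, "offset": [0, 0, 0], "angular": [0, 0, 0]},
  ],
)

```text
t: 6.1
eef_pos: [0.4431, 0.3421, 0.3221]
tool_rot: [-0.005, 0.078, 0.997, -0.001]
contact_force: [0.2, -0.6, 0.4]
gripper_width: 0.998
grasp_force: 0.0
```

```bash
python3 - <<'E'
from h import *
o=bot.get_obs(); print(o["t"],o["eef_pos"],o["q"].round(2))
m=optics.camera_model("wrist"); np.save("w3.npy",m,allow_pickle=True)
w=optics.read_camera("wrist"); t=optics.read_camera("top"); s=optics.read_camera("side")
cv2.imwrite("pics/t3.png",t);cv2.imwrite("pics/s3.png",s);cv2.imwrite("pics/w3.png",w)
print(proj(m,[.456,.343,.151]),proj(optics.camera_model("side"),[.561,-.01,.28]),proj(optics.camera_model("top"),[.561,-.01,.28]))
M=np.zeros((600,800,3),np.uint8)
M[:360,:480]=cv2.resize(w,(480,360)); M[:300,480:800]=crop(t,260,150,80,75,4)
M[360:600,:320]=crop(s,230,190,80,60,4); M[300:600,480:800]=crop(t,400,240,80,75,4)
cv2.imwrite("pics/mos3.png",M)
E
```

```text
6.1 [0.44311387 0.34211556 0.32206206] [-0.78  0.27  0.01  1.81 -0.01  1.07  0.66]
[[325.8627109  272.14756781]] [[295.85797468 216.93408169]] [[300.41505973 221.44445654]]
```

View pics/mos3.png

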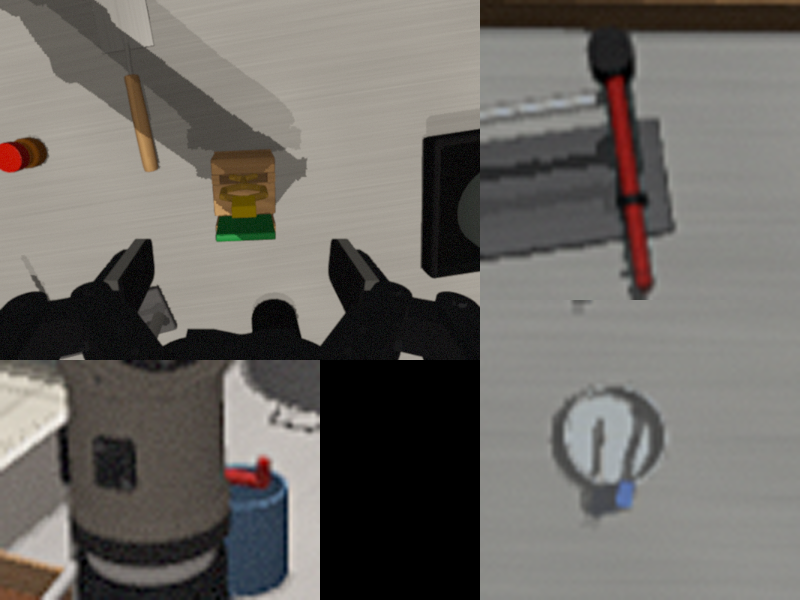

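```bash
python3 - <<'E'
from h import *
t=optics.camera_model("top");s=optics.camera_model("side")
tip=at_z(t,301,221,.289);h=at_z(t,292.75,162.5,.288);col=at_z(t,298,199.75,.27)
f=lambda v:np.rad2deg(np.arctan2(v[1],v[0]))
print(tip,h,col,np.linalg.norm(tip-h),f(tip-h),f(col-h),tri([(t,301,221),(s,296,215)]))
m=np.load("w3.npy",allow_pickle=True).item(); print("block", tri([(m,326,276),(t,152.4,271.6),(s,266.4,345.4)]),at_z(m,326,276,.151))
plan([.456,.343,.208],Rdown(82))
E
```

```text
[ 0.56033426 -0.01159103  0.289     ] [0.69176032 0.00900354 0.288     ] [ 0.61183767 -0.00338173  0.27      ] 0.13303362840287358 -171.0941290965278 -171.1911872023611 [ 0.56118056 -0.01140838  0.28498283]
block [0.45676884 0.34306301 0.15169427] [0.4585907  0.34269138 0.151     ]
off [-0.0131  0.0037  0.1148] | 0.116 ang [-0.002 -0.012 -0.024]
```

Call:
drive_tool(
  deltas=[
    {"gripper": 0, "offset": [-0.013, 0.003, 0.045], "angular": [0, -0.012, -0.02]},
    {"gripper": 30, "offset": [-0.013, 0.003, 0.085], "angular": [0, -0.012, -0.02]},
    {"gripper": 60, "offset": [-0.013, 0.003, 0.115], "angular": [0, -0.012, -0.02]},
    {"gripper": 100, "offset": [-0.013, 0.003, 0.115], "angular": [0, -0.012, -0.02]},
    {"gripper": 140, "offset": [-0.013, 0.003, 0.115], "angular": [0, -0.012, -0.02]},
  ],
  grip_force=40,
)

```text
t: 6.75
eef_pos: [0.455, 0.3434, 0.2078]
tool_rot: [-0.001, 0.071, 0.998, -0.001]
contact_force: [0.1, 0.2, 0.4]
gripper_width: 0.463
grasp_force: 0.0
```

Call:
drive_tool(
  deltas=[
    {"gripper": 255, "offset": [0, 0, 0], "angular": [0, 0, 0]},
    {"gripper": 255, "offset": [0, 0, 0], "angular": [0, 0, 0]},
    {"gripper": 255, "offset": [0, 0, 0], "angular": [0, 0, 0]},
    {"gripper": 255, "offset": [0, 0, 0], "angular": [0, 0, 0]},
  ],
)

```text
t: 7.15
eef_pos: [0.4552, 0.3442, 0.2091]
tool_rot: [0.0, 0.07, 0.998, 0.0]
contact_force: [-0.5, -2.2, 7.0]
gripper_width: 0.227
grasp_force: 39.3
```

Call:
drive_tool(
  deltas=[
    {"gripper": 255, "offset": [0, 0, -0.03], "angular": [0, 0, 0]},
    {"gripper": 255, "offset": [0, 0, -0.06], "angular": [0, 0, 0]},
    {"gripper": 255, "offset": [0, 0, -0.1], "angular": [0, 0, 0]},
    {"gripper": 255, "offset": [0, 0, -0.14], "angular": [0, 0, 0]},
    {"gripper": 255, "offset": [0, 0, -0.18], "angular": [0, 0, 0]},
  ],
)

```text
t: 7.65
eef_pos: [0.4542, 0.3441, 0.3893]
tool_rot: [-0.001, 0.07, 0.998, -0.001]
contact_force: [-0.7, -0.1, -1.6]
gripper_width: 0.228
grasp_force: 39.8
```

```bash
python3 - <<'E'
from h import *
o=bot.get_obs(); print(o["t"],o["eef_pos"],o["q"].round(2),o["gripper_width"],o["grasp_force"],o["contact_force"])
s=optics.read_camera("side");w=optics.read_camera("wrist");t=optics.read_camera("top")
M=np.zeros((600,800,3),np.uint8)
c=proj(optics.camera_model("side"),o["eef_pos"]-[0,0,.1])[0].astype(int);print(c)
y=max(c[1]-100,0);x=max(c[0]-60,0)
M[:600,:400]=crop(s,x,y,100,150,4);M[:300,400:]=cv2.resize(w,(400,300))
c=proj(optics.camera_model("top"),o["eef_pos"]-[0,0,.1])[0].astype(int);M[300:,400:]=crop(t,max(c[0]-50,0),c[1]-37,100,75,4)
print(c)
cv2.imwrite("pics/mos4.png",M)
E
```

```text
7.65 [0.45415013 0.34406545 0.38934162] [-0.77  0.23  0.02  1.71 -0.01  1.2   0.68] 0.22771884869582687 39.80978786945343 [-0.70186919 -0.08056754 -1.61183952]
[264 293]
[134 267]
```

View pics/mos4.png

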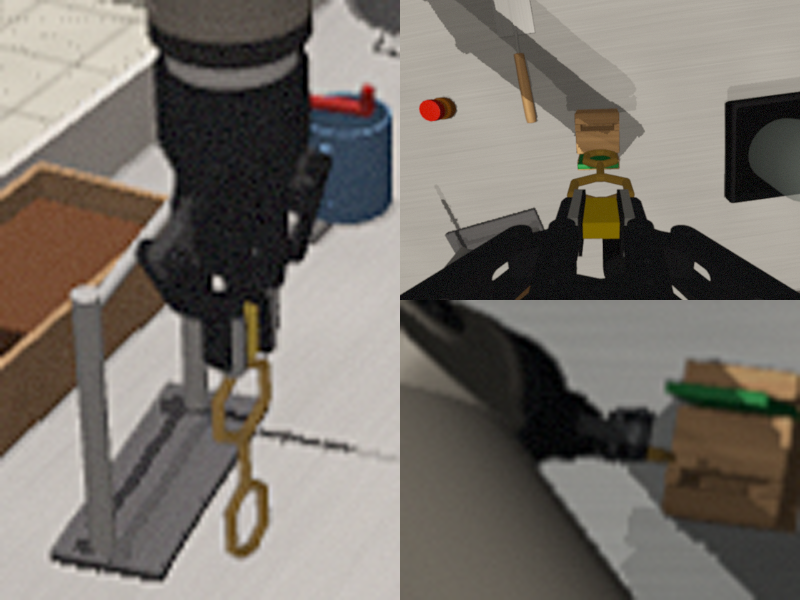

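```bash
python3 - <<'E'
from h import *
plan([.518,-.018,.376],Rdown(98.9))
s=optics.camera_model("side");g=np.array([.4555,.344,.3893-.0575])
print(proj(s,[g,g-[0,0,.134]]),"seen block ~",204+251/4,193+320/4,"loop bottom inner",204+244/4,193+547/4)
E
```

```text
off [-0.1126 -0.3508  0.0137] | 0.369 ang [ 0.004  0.004 -0.376]
[[263.03235465 276.41213665]
 [264.72570146 328.50940013]] seen block ~ 266.75 273.0 loop bottom inner 265.0 329.75
```

Call:
drive_tool(
  deltas=[
    {"gripper": 255, "offset": [-0.014, -0.044, 0], "angular": [0, 0, 0]},
    {"gripper": 255, "offset": [-0.028, -0.088, 0], "angular": [0, 0, 0]},
    {"gripper": 255, "offset": [-0.042, -0.132, 0], "angular": [0, 0, 0]},
    {"gripper": 255, "offset": [-0.056, -0.175, 0], "angular": [0, 0, 0]},
    {"gripper": 255, "offset": [-0.056, -0.175, 0], "angular": [0, 0, 0]},
  ],
)

```text
t: 8.3
eef_pos: [0.4863, 0.1555, 0.3862]
tool_rot: [-0.001, 0.075, 0.997, -0.003]
contact_force: [0.3, 0.7, -1.3]
gripper_width: 0.227
grasp_force: 40.0
```

Call:
drive_tool(
  deltas=[
    {"gripper": 255, "offset": [-0.014, -0.044, 0.003], "angular": [0, 0, -0.08]},
    {"gripper": 255, "offset": [-0.028, -0.088, 0.006], "angular": [0, 0, -0.18]},
    {"gripper": 255, "offset": [-0.042, -0.132, 0.01], "angular": [0, 0, -0.28]},
    {"gripper": 255, "offset": [-0.056, -0.176, 0.013], "angular": [0, 0, -0.376]},
    {"gripper": 255, "offset": [-0.056, -0.176, 0.013], "angular": [0.004, 0.004, -0.376]},
  ],
)

```text
t: 8.8
eef_pos: [0.5158, -0.0264, 0.3731]
tool_rot: [-0.004, -0.073, 0.997, -0.004]
contact_force: [-0.2, -0.2, -1.1]
gripper_width: 0.227
grasp_force: 40.1
```

Call:
drive_tool(
  deltas=[
    {"gripper": 255, "offset": [0, 0, 0], "angular": [0, 0, 0]},
    {"gripper": 255, "offset": [0, 0, 0], "angular": [0, 0, 0]},
    {"gripper": 255, "offset": [0, 0, 0], "angular": [0, 0, 0]},
  ],
)

```text
t: 9.1
eef_pos: [0.5163, -0.0173, 0.374]
tool_rot: [-0.003, -0.079, 0.997, -0.002]
contact_force: [-0.0, 0.1, -1.0]
gripper_width: 0.228
grasp_force: 40.1
```

```bash
python3 - <<'E'
from h import *
o=bot.get_obs(); print(o["t"],o["eef_pos"],o["tool_rot"])
s=optics.read_camera("side");w=optics.read_camera("wrist")
M=np.zeros((600,800,3),np.uint8)
sm=optics.camera_model("side")
g=np.array([o["eef_pos"][0],o["eef_pos"][1],o["eef_pos"][2]-.0575])
print(proj(sm,[g,g-[0,0,.022],g-[0,0,.134],[.561,-.011,.28],[.561,-.011,.27]]))
M[:600,:400]=crop(s,260,170,100,150,4);M[:300,400:]=cv2.resize(w,(400,300))
M[300:,400:]=crop(w,220,240,200,150,2)
cv2.imwrite("pics/mos5.png",M)
plan([.5873,-.0072,.376],Rdown(98.9));plan([.5873,-.0072,.353],Rdown(98.9))
E
```

```text
9.1 [ 0.51626367 -0.01730255  0.37397076] [-0.00323578 -0.07894946  0.99687108 -0.00213713]
[[312.62897491 206.85015818]
 [312.52677332 214.45597692]
 [312.02628472 251.61015373]
 [296.03190477 216.77682215]
 [296.03718487 220.15326369]]
off [-0.0717 -0.0008 -0.0023] | 0.072 ang [-0.005 -0.008  0.003]
off [-0.0718 -0.0007  0.0207] | 0.075 ang [-0.005 -0.008  0.003]
```

View pics/mos5.png

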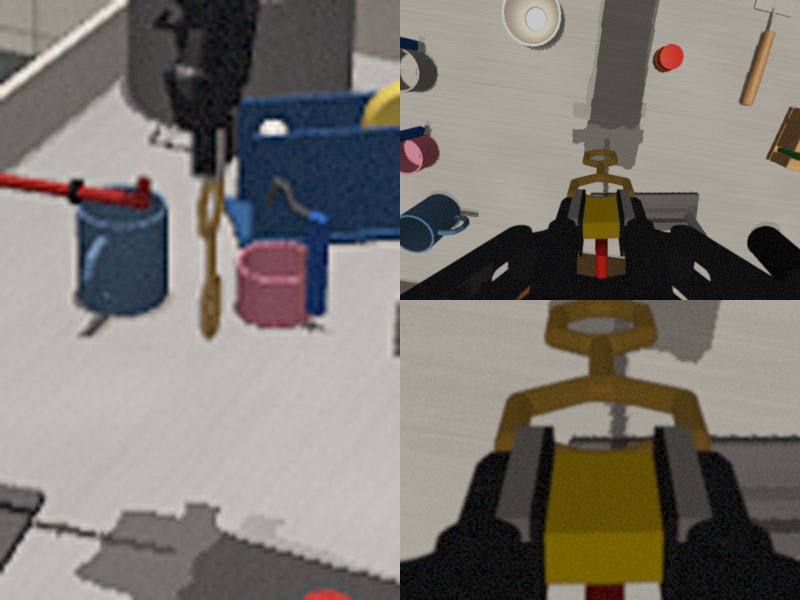

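Call:
drive_tool(
  deltas=[
    {"gripper": 255, "offset": [-0.015, 0, -0.001], "angular": [-0.005, -0.008, 0]},
    {"gripper": 255, "offset": [-0.03, 0, -0.001], "angular": [-0.005, -0.008, 0]},
    {"gripper": 255, "offset": [-0.045, 0, -0.001], "angular": [-0.005, -0.008, 0]},
    {"gripper": 255, "offset": [-0.06, 0, -0.001], "angular": [-0.005, -0.008, 0]},
    {"gripper": 255, "offset": [-0.071, -0.001, -0.001], "angular": [-0.005, -0.008, 0]},
  ],
)

```text
t: 9.7
eef_pos: [0.5883, -0.0079, 0.3748]
tool_rot: [0.0, -0.078, 0.997, -0.0]
contact_force: [-0.4, -0.8, -1.4]
gripper_width: 0.225
grasp_force: 40.1
```

Call:
drive_tool(
  deltas=[
    {"gripper": 255, "offset": [0, 0, 0], "angular": [0, 0, 0]},
    {"gripper": 255, "offset": [0, 0, 0.005], "angular": [0, 0, 0]},
    {"gripper": 255, "offset": [0, 0, 0.01], "angular": [0, 0, 0]},
    {"gripper": 255, "offset": [0, 0, 0.015], "angular": [0, 0, 0]},
    {"gripper": 255, "offset": [0, 0, 0.015], "angular": [0, 0, 0]},
  ],
)

```text
t: 10.2
eef_pos: [0.586, -0.009, 0.3589]
tool_rot: [-0.001, -0.078, 0.997, -0.0]
contact_force: [-0.1, -0.2, -0.6]
gripper_width: 0.224
grasp_force: 40.1
```

```bash
python3 - <<'E'
from h import *
o=bot.get_obs(); print(o["t"],o["eef_pos"],o["tool_rot"],o["contact_force"])
plan([.5873,-.0072,.353],Rdown(98.9))
E
```

```text
10.2 [ 0.58599272 -0.00898184  0.3589167 ] [-8.07252468e-04 -7.77219812e-02  9.96974739e-01 -1.07597519e-04] [-0.14052441 -0.18289262 -0.58428689]
off [-0.0016  0.0016  0.0059] | 0.006 ang [-0.    -0.002  0.   ]
```

Call:
drive_tool(
  deltas=[
    {"gripper": 255, "offset": [0, 0, 0.002], "angular": [0, 0, 0]},
    {"gripper": 255, "offset": [0, 0, 0.004], "angular": [0, 0, 0]},
    {"gripper": 255, "offset": [0, 0, 0.005], "angular": [0, 0, 0]},
    {"gripper": 255, "offset": [0, 0, 0.005], "angular": [0, 0, 0]},
  ],
)

```text
t: 10.6
eef_pos: [0.5869, -0.0087, 0.3556]
tool_rot: [0.001, -0.078, 0.997, 0.0]
contact_force: [-1.6, 1.4, 3.9]
gripper_width: 0.223
grasp_force: 40.8
```

Call:
drive_tool(
  deltas=[
    {"gripper": 130, "offset": [0, 0, 0], "angular": [0, 0, 0]},
    {"gripper": 100, "offset": [0, 0, 0], "angular": [0, 0, 0]},
    {"gripper": 60, "offset": [0, 0, 0], "angular": [0, 0, 0]},
    {"gripper": 60, "offset": [0, 0, 0], "angular": [0, 0, 0]},
    {"gripper": 60, "offset": [0, 0, 0], "angular": [0, 0, 0]},
  ],
)

```text
t: 11.1
eef_pos: [0.5868, -0.0089, 0.3548]
tool_rot: [0.0, -0.078, 0.997, -0.0]
contact_force: [-0.7, 0.1, 0.0]
gripper_width: 0.764
grasp_force: 0.0
```

```bash
python3 - <<'E'
from h import *
o=bot.get_obs(); print(o["t"],o["eef_pos"],o["contact_force"],o["gripper_width"])
s=optics.read_camera("side");w=optics.read_camera("wrist")
M=np.zeros((300,800,3),np.uint8)
M[:,:400]=crop(s,250,170,80,60,5);M[:,400:]=crop(w,160,180,320,240,1.25)
cv2.imwrite("pics/mos6.png",M)
E
```

```text
11.1 [ 0.58680941 -0.00893854  0.35477481] [-0.71251439  0.06254137  0.0285077 ] 0.763619064797529
```

View pics/mos6.png

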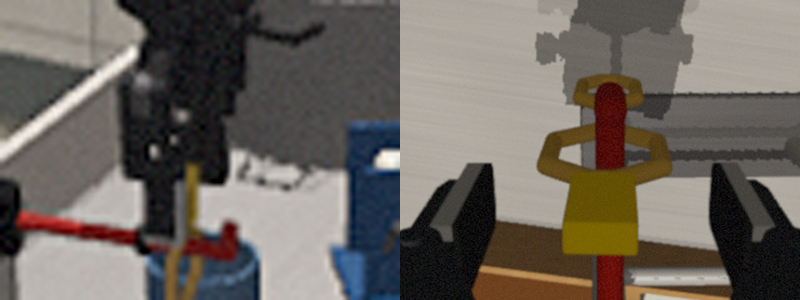

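Call:
drive_tool(
  deltas=[
    {"gripper": 30, "offset": [0, 0, -0.01], "angular": [0, 0, 0]},
    {"gripper": 0, "offset": [0, 0, -0.03], "angular": [0, 0, 0]},
    {"gripper": 0, "offset": [0, 0, -0.07], "angular": [0, 0, 0]},
    {"gripper": 0, "offset": [0, 0, -0.1], "angular": [0, 0, 0]},
    {"gripper": 0, "offset": [0, 0, -0.1], "angular": [0, 0, 0]},
  ],
)

```text
t: 11.7
eef_pos: [0.5883, -0.0092, 0.4607]
tool_rot: [0.005, -0.078, 0.997, 0.0]
contact_force: [0.4, -0.6, 1.2]
gripper_width: 0.999
grasp_force: 0.0
```

Call:
drive_tool(
  deltas=[
    {"gripper": 0, "offset": [0.098, -0.152, 0], "angular": [0, 0, 0]},
    {"gripper": 0, "offset": [0.098, -0.152, 0], "angular": [0, 0, 0]},
    {"gripper": 0, "offset": [0.098, -0.152, 0], "angular": [0, 0, 0]},
    {"gripper": 0, "offset": [0.098, -0.152, 0], "angular": [0, 0, 0]},
    {"gripper": 0, "offset": [0.098, -0.152, 0], "angular": [0, 0, 0]},
  ],
)

```text
t: 12.2
eef_pos: [0.5108, -0.1799, 0.4556]
tool_rot: [0.0, -0.073, 0.997, -0.001]
contact_force: [0.4, 0.1, 1.1]
gripper_width: 1.001
grasp_force: 0.0
```

Call:
drive_tool(
  deltas=[
    {"gripper": 0, "offset": [0.098, -0.152, 0.16], "angular": [0, 0, 0.2]},
    {"gripper": 0, "offset": [0.098, -0.152, 0.16], "angular": [0, 0, 0.2]},
    {"gripper": 0, "offset": [0.098, -0.152, 0.16], "angular": [0, 0, 0.2]},
    {"gripper": 0, "offset": [0.098, -0.152, 0.16], "angular": [0, 0, 0.2]},
    {"gripper": 0, "offset": [0.098, -0.152, 0.16], "angular": [0, 0, 0.2]},
  ],
)

```text
t: 12.7
eef_pos: [0.4394, -0.3403, 0.2933]
tool_rot: [-0.0, 0.001, 1.0, 0.0]
contact_force: [0.5, 0.4, 0.1]
gripper_width: 1.002
grasp_force: 0.0
```

Call:
drive_tool(
  deltas=[
    {"gripper": 0, "offset": [0, 0, 0], "angular": [0, 0, 0]},
    {"gripper": 0, "offset": [0, 0, 0], "angular": [0, 0, 0]},
    {"gripper": 0, "offset": [0, 0, 0], "angular": [0, 0, 0]},
  ],
)

```text
t: 13.0
eef_pos: [0.4418, -0.3385, 0.2957]
tool_rot: [0.001, -0.0, 1.0, -0.0]
contact_force: [-0.2, 0.6, 0.7]
gripper_width: 0.999
grasp_force: 0.0
```

```bash
python3 - <<'E'
from h import *
o=bot.get_obs(); print(o["t"],o["eef_pos"],o["tool_rot"],o["q"].round(2))
m=optics.camera_model("wrist"); np.save("w7.npy",m,allow_pickle=True)
w=optics.read_camera("wrist"); s=optics.read_camera("side"); t=optics.read_camera("top")
for n,i in zip("wst",(w,s,t)): cv2.imwrite(f"pics/{n}7.png",i)
sm=optics.camera_model("side")
P=np.array([[.433,-.343,.1],[.433,-.343,.078],[.4735,-.341,.113]])
print(proj(m,P),proj(sm,P)); 
M=np.zeros((600,800,3),np.uint8)
M[:480,:600]=crop(w,120,60,400,320,1.5)
c=proj(sm,P)[0].astype(int);M[400:600,600:]=crop(s,c[0]-20,c[1]-20,40,40,5)
c=proj(sm,[.587,-.008,.22])[0].astype(int);M[0:200,600:]=crop(s,c[0]-25,c[1]-25,50,50,4)
c=proj(optics.camera_model("top"),P)[0].astype(int);M[200:400,600:]=crop(t,c[0]-20,c[1]-25,40,40,5)
cv2.imwrite("pics/mos7.png",M)
E
```

```text
13.0 [ 0.44181222 -0.33851191  0.29567456] [ 8.04253540e-04 -4.40506896e-04  9.99999576e-01 -8.90663416e-05] [ 0.16  0.31  0.47  1.88 -0.17  0.99  2.27]
[[314.35953663 227.22944047]
 [314.86716699 220.25388723]
 [317.1830325  289.81961632]] [[381.13075552 232.77988461]
 [380.65873331 238.91084316]
 [369.001711   226.57945937]]
```

View pics/mos7.png

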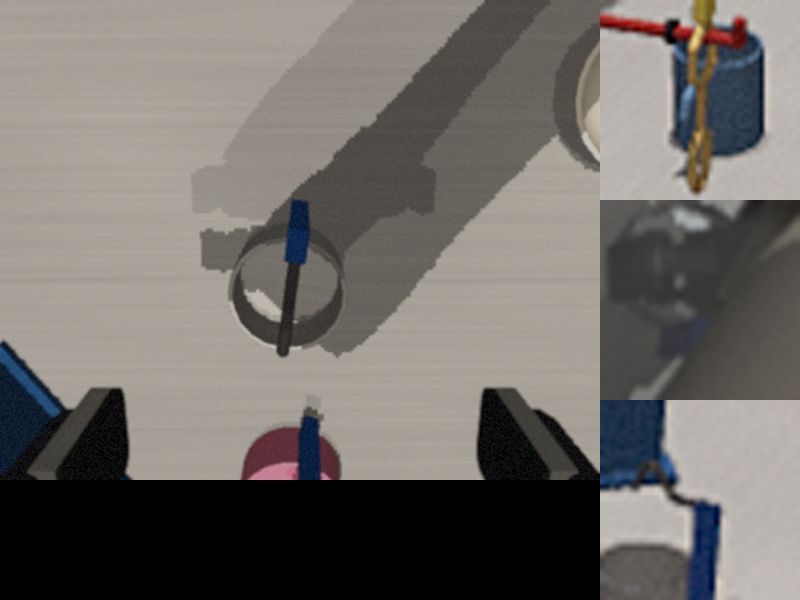

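Final view: link hanging freely, strap top face centre at wrist px (318,225), hook wire running from (314,235) to its front end at (309,294). This is the steel pail.

```bash
cat >> h.py <<'E'
def Rlean(yaw,lean):
    "fingers forward along yaw (deg), leaning back lean deg from straight down; tool y = forward x ... left"
    a,l=np.deg2rad([yaw,lean]); f=np.array([np.cos(a),np.sin(a),0]); z=f*np.sin(l)+[0,0,-np.cos(l)]
    y=np.array([-np.sin(a),np.cos(a),0]); return np.stack([np.cross(y,z),y,z],1)
E
python3 - <<'E'
from h import *
m=np.load("w7.npy",allow_pickle=True).item(); t=optics.camera_model("top"); s=optics.camera_model("side")
S=at_z(m,318,225.3,.102);H=at_z(m,308.7,293.5,.112)
print(S,H,H-S,np.rad2deg(np.arctan2((H-S)[1],(H-S)[0])),at_z(t,436.5,287.8,.102))
c=at_z(m,120+287/1.5,60+290/1.5,.045);print("rim",c,np.rad2deg(np.arctan2((c-S)[1],(c-S)[0])),np.linalg.norm((c-S)[:2]))
# side: strap top (crop 707,505) 
o=np.array([381-20,232-20]); print("tri",tri([(m,318,225.3),(s,o[0]+107/5,o[1]+105/5)]))
yaw=np.rad2deg(np.arctan2((H-S)[1],(H-S)[0]))
g=np.array([S[0],S[1],.078]);M=Rlean(yaw,35)
for d in (.15,.054): print(g-M[:,2]*d); plan(g-M[:,2]*d,M)
E
```

```text
[ 0.43118216 -0.34050462  0.102     ] [ 0.47663317 -0.3468135   0.112     ] [ 0.04545101 -0.00630887  0.01      ] -7.9025029010030705 [ 0.43210075 -0.3421971   0.102     ]
rim [ 0.46860061 -0.34658533  0.045     ] -9.23018892343132 0.0379093103108314
tri [ 0.42968105 -0.34078387  0.10172774]
[ 0.34596274 -0.32867566  0.20087281]
off [0.0958 0.0101 0.0948] | 0.135 ang [ 0.054 -0.774  0.172]
[ 0.40050317 -0.3362462   0.12223421]
off [0.0415 0.0025 0.1736] | 0.178 ang [ 0.054 -0.774  0.172]
```

Call:
drive_tool(
  deltas=[
    {"gripper": 0, "offset": [0.096, 0.01, 0.02], "angular": [0.058, -0.774, 0.182]},
    {"gripper": 0, "offset": [0.096, 0.01, 0.04], "angular": [0.058, -0.774, 0.182]},
    {"gripper": 0, "offset": [0.096, 0.01, 0.08], "angular": [0.058, -0.774, 0.182]},
    {"gripper": 0, "offset": [0.096, 0.01, 0.095], "angular": [0.058, -0.774, 0.182]},
    {"gripper": 0, "offset": [0.096, 0.01, 0.095], "angular": [0.058, -0.774, 0.182]},
  ],
)

```text
t: 13.65
eef_pos: [0.3471, -0.3284, 0.2109]
tool_rot: [0.208, 0.042, 0.977, -0.01]
contact_force: [0.2, -1.0, -1.0]
gripper_width: 0.998
grasp_force: 0.0
```

Call:
drive_tool(
  deltas=[
    {"gripper": 0, "offset": [0, 0, 0], "angular": [0, 0, 0]},
    {"gripper": 0, "offset": [0, 0, 0], "angular": [0, 0, 0]},
  ],
)

```text
t: 13.85
eef_pos: [0.3469, -0.33, 0.2115]
tool_rot: [0.208, 0.043, 0.977, -0.01]
contact_force: [-0.0, -0.9, 1.0]
gripper_width: 1.003
grasp_force: 0.0
```

```bash
python3 - <<'E'
from h import *
o=bot.get_obs(); print(o["t"],o["q"].round(2))
M=Rlean(-8.3,35); plan(np.array([.4315,-.341,.079])-M[:,2]*.054,M)
E
```

```text
13.85 [ 0.79  0.2  -0.03  2.28 -0.68  0.41  2.84]
off [-0.0137 -0.0016  0.1027] | 0.104 ang [ 0.033 -0.245  0.063]
```

Call:
drive_tool(
  deltas=[
    {"gripper": 0, "offset": [-0.013, -0.001, 0.03], "angular": [0.03, -0.1, 0.03]},
    {"gripper": 0, "offset": [-0.013, -0.001, 0.06], "angular": [0.033, -0.245, 0.06]},
    {"gripper": 0, "offset": [-0.013, -0.001, 0.09], "angular": [0.033, -0.245, 0.06]},
    {"gripper": 0, "offset": [-0.013, -0.001, 0.1], "angular": [0.033, -0.245, 0.06]},
    {"gripper": 0, "offset": [-0.013, -0.001, 0.1], "angular": [0.033, -0.245, 0.06]},
  ],
)

```text
t: 14.35
eef_pos: [0.4036, -0.3585, 0.1625]
tool_rot: [0.277, 0.063, 0.959, 0.003]
contact_force: [-0.8, 0.4, 0.2]
gripper_width: 1.001
grasp_force: 0.0
```

```bash
python3 - <<'E'
from h import *
o=bot.get_obs(); print(o["t"],o["q"].round(2),o["contact_force"])
Rt=R.from_quat(o["tool_rot"],scalar_first=True).as_matrix(); print(Rt.round(3)); print("grasp",o["eef_pos"]+.054*Rt[:,2])
M=Rlean(-8.3,35); plan(np.array([.4315,-.341,.079])-M[:,2]*.054,M)
E
```

```text
14.35 [ 1.28  0.45 -0.59  2.21 -0.77  0.17  2.96] [-0.78638766  0.37149561  0.23952548]
[[-0.838  0.12   0.532]
 [ 0.123  0.992 -0.03 ]
 [-0.531  0.04  -0.846]]
grasp [ 0.43232046 -0.36014173  0.11675607]
off [0.0258 0.0199 0.0311] | 0.045 ang [ 0.06  -0.065 -0.002]
```

```bash
cat > fk.py <<'E'
import numpy as np, itertools
from scipy.optimize import least_squares
from scipy.spatial.transform import Rotation as R
from h import Rlean
Q=np.array([[-1.34610,.47776,.02234,1.55637,-.01151,1.1093,-.08309],[-.593,.359,.434,1.442,-.149,1.372,.326],[-.78,.27,.01,1.81,-.01,1.07,.66],[-.77,.23,.02,1.71,-.01,1.2,.68],[.16,.31,.47,1.88,-.17,.99,2.27],[.79,.2,-.03,2.28,-.68,.41,2.84],[1.28,.45,-.59,2.21,-.77,.17,2.96]])
P=np.array([[.2204,.6376,.303],[.639,.1207,.4517],[.4431,.3421,.3221],[.4542,.3441,.3893],[.4418,-.3385,.2957],[.3469,-.33,.2115],[.4036,-.3585,.1625]])
O=R.from_quat([[0,.1656,.9862,-.0009],[.001,.519,.855,0],[-.005,.078,.997,-.001],[-.001,.07,.998,-.001],[.0008,-.0004,1,0],[.208,.043,.977,-.01],[.277,.063,.959,.003]],scalar_first=True)
AX="zyzyzyz"
LO=np.array([-2.96,-.34,-1.41,.24,-1.37,.17,-2.96]);HI=np.array([2.96,2.1,1.46,2.44,4.51,1.92,2.96])
def fk(q,p,s):
    r=R.from_euler("z",p[0]); x=np.array([0,0,p[1]])
    T=[None,(0,0,0),(p[2],p[3],p[4]),(p[5],p[6],0),(p[7],p[8],p[9]),(p[10],p[11],0),(0,0,p[12])]
    for i in range(7):
        r=r*R.from_euler(AX[i],s[i]*q[i])
        if i+1<7: x=x+r.apply(T[i+1])
    x=x+r.apply([0,0,p[12]])
    r=r*R.from_euler("z",p[13])
    return x,r
def res(p,s):
    e=[]
    for q,P_,o in zip(Q,P,O):
        x,r=fk(q,p,s); e+=[*(x-P_)*5,*((r.inv()*o).as_rotvec())]
    return np.array(e)
E
python3 - <<'E'
from fk import *
best=None
for sz in itertools.product((1,-1),repeat=3):
  for off in (0,np.pi/2,np.pi,-np.pi/2):
    s=[-1,1,sz[0],1,sz[1],1,sz[2]]
    f=least_squares(res,[0,.35,0,0,.4,0,0,0,0,.4,0,0,.2,off],args=(s,))
    if best is None or f.cost<best[0]: best=(f.cost,s,f.x); print(f.cost,s,f.x.round(3))
np.save("fit.npy",np.r_[best[2],best[1]])
E
```

```text
10.053147186813455 [-1, 1, 1, 1, 1, 1, 1] [-6.810000e-01  6.260000e-01  8.920000e-01  4.580000e-01  9.700000e-02
 -8.880000e-01 -1.696109e+03 -1.500000e-02  1.695968e+03  5.520000e-01
  9.500000e-02  5.000000e-03  2.300000e-02  4.310000e-01]
7.454981540775701 [-1, 1, 1, 1, 1, 1, 1] [ 1.935000e+00  1.300000e-01 -4.710000e-01 -8.660000e-01 -1.540000e-01
  1.410000e-01  3.844785e+03 -1.900000e-02 -3.844339e+03  2.000000e-03
 -2.110000e-01 -1.030000e-01 -1.200000e-02  3.975000e+00]
7.454981534597332 [-1, 1, 1, 1, 1, 1, 1] [ 1.93500e+00  1.30000e-01 -4.71000e-01 -8.66000e-01 -1.54000e-01
  1.41000e-01  2.50794e+02 -1.90000e-02 -2.50347e+02  2.00000e-03
 -2.12000e-01 -1.03000e-01 -1.20000e-02  3.97500e+00]
1.3573587771148035 [-1, 1, 1, 1, 1, 1, -1] [ 1.81700000e+00  1.75000000e-01 -3.56000000e-01 -9.03000000e-01
 -1.21000000e-01  6.80000000e-02 -1.02813841e+05  3.10000000e-02
  1.02814304e+05  2.60000000e-02 -2.33000000e-01 -1.10000000e-01
  2.00000000e-03  3.92600000e+00]
1.357355967003875 [-1, 1, 1, 1, 1, 1, -1] [ 1.81800e+00  1.71000e-01 -3.58000e-01 -9.03000e-01 -1.22000e-01
  6.90000e-02 -2.03393e+02  2.80000e-02  2.03858e+02  2.60000e-02
 -2.31000e-01 -1.11000e-01 -1.00000e-03  3.92700e+00]
1.357355967002844 [-1, 1, 1, 1, 1, 1, -1] [ 1.81800e+00  1.71000e-01 -3.58000e-01 -9.03000e-01 -1.22000e-01
  6.90000e-02 -3.90505e+02  2.80000e-02  3.90970e+02  2.60000e-02
 -2.31000e-01 -1.11000e-01 -1.00000e-03  3.92700e+00]
0.0005517156267953035 [-1, 1, -1, 1, -1, 1, -1] [ 0.004  0.282 -0.004 -0.029  0.538  0.004 -2.737 -0.006  2.696  0.474
  0.006  0.005  0.123  1.574]
0.0005517156267949972 [-1, 1, -1, 1, -1, 1, -1] [ 4.0000e-03  2.8200e-01 -4.0000e-03 -2.9000e-02  5.3800e-01  4.0000e-03
 -1.1949e+01 -6.0000e-03  1.1909e+01  4.7400e-01  6.0000e-03  5.0000e-03
  1.2300e-01  1.5740e+00]
```

```bash
cat >> fk.py <<'E'
try:
    _f=np.load("fit.npy");FP,FS=_f[:14],_f[14:]
except OSError: pass
def ik(x,M,n=60,seed=0,q0=None):
    rng=np.random.default_rng(seed);b=None;mid=(LO+HI)/2;h=(HI-LO)/2
    def f(q):
        a,r=fk(q,FP,FS); return np.r_[(a-x)*50,(r.inv()*R.from_matrix(M)).as_rotvec()*20, .02*((q-mid)/h)**4]
    for k in range(n if q0 is None else 1):
        g=least_squares(f,np.clip(rng.uniform(LO,HI) if q0 is None else q0,LO+.06,HI-.06),bounds=(LO+.05,HI-.05),max_nfev=80)
        if b is None or g.cost<b[0]: b=(g.cost,g.x)
    return b
E
python3 - <<'E'
from fk import *
F=np.diag([-1,-1,1.])
for nm,g,yaw in (("grasp",[.4315,-.341,.079],-8.3),("hang",[.547,-.0133,.135],8.9)):
  for lean in (25,32,40):
    for fl in (0,1):
      M=Rlean(yaw,lean); x=np.array(g)-M[:,2]*.054
      c,q=ik(x,M@F if fl else M,n=12); print(nm,lean,fl,round(c,4),q.round(2))
E
```

```text
grasp 25 0 0.0001 [ 1.53  0.67 -1.08  2.19  1.16  0.4   1.06]
grasp 25 1 0.0001 [ 1.53  0.66 -1.07  2.19  1.15  0.39 -2.08]
grasp 32 0 0.0001 [ 1.65  0.75 -1.17  2.25  1.55  0.36  0.75]
grasp 32 1 0.0002 [ 1.65  0.75 -1.18  2.25  1.55  0.37 -2.39]
grasp 40 0 0.0002 [ 1.72  0.82 -1.2   2.32  2.08  0.34  0.31]
grasp 40 1 0.0002 [ 1.01  0.48 -0.31  2.37  3.88  0.37  1.42]
hang 25 0 0.0001 [ 0.78  0.45 -1.01  2.21  1.06  0.41  0.7 ]
hang 25 1 0.0001 [ 0.73  0.42 -0.94  2.21  1.    0.37 -2.41]
hang 32 0 0.0001 [ 0.86  0.48 -1.1   2.29  1.54  0.37  0.25]
hang 32 1 0.0003 [ 0.89  0.5  -1.14  2.29  1.54  0.4  -2.89]
hang 40 0 0.0002 [ 0.84  0.47 -1.06  2.38  2.19  0.39 -0.39]
hang 40 1 0.0003 [ 0.75  0.43 -0.95  2.39  2.3   0.35  2.62]
```

```bash
python3 - <<'E'
from fk import *
F=np.diag([-1,-1,1.])
for nm,g,yaw in (("grasp",[.4315,-.341,.079],-8.3),("hang",[.547,-.0133,.135],8.9)):
  for lean in (25,30):
    for fl in (0,1):
      M=Rlean(yaw,lean); x=np.array(g)-M[:,2]*.054; M=M@F if fl else M
      print(nm,lean,fl)
      for q5 in (-1.2,-.8,-.4,0,.4,.8,1.2):
        def f(q):
            a,r=fk(q,FP,FS); return np.r_[(a-x)*50,(r.inv()*R.from_matrix(M)).as_rotvec()*20,(q[4]-q5)*3]
        b=None
        for k in range(6):
            q0=np.array([[.79,.4,-.03,2.2,q5,.4,(2.8 if not fl else -.3)],[1.5,.6,-1,2.2,q5,.4,1],[.3,.4,.8,2.2,q5,.4,2.5 if not fl else -.6],[1.5,.6,-1,2.2,q5,.4,-2],[.3,.4,.8,2.2,q5,.4,0],[1,.4,0,2.2,q5,.4,1.5]][k])
            s=least_squares(f,np.clip(q0,LO+.03,HI-.03),bounds=(LO+.01,HI-.01),max_nfev=100)
            if b is None or s.cost<b.cost:b=s
        if b.cost<1e-3: print(q5,b.x.round(2))
E
```

```text
grasp 25 0
0.8 [ 1.32  0.54 -0.79  2.2   0.8   0.22  1.35]
1.2 [ 1.57  0.7  -1.13  2.19  1.2   0.44  1.03]
grasp 25 1
-1.2 [ 0.7   0.43 -0.03  2.25 -1.2   0.21  0.11]
0.8 [ 1.32  0.54 -0.79  2.2   0.8   0.22 -1.79]
1.2 [ 1.57  0.7  -1.13  2.19  1.2   0.44 -2.11]
grasp 30 0
grasp 30 1
hang 25 0
-1.2 [-0.67  0.35  0.71  2.31 -1.2   0.29  2.81]
-0.8 [-0.37  0.3   0.35  2.29 -0.8   0.19  2.43]
0.4 [ 0.24  0.3  -0.36  2.24  0.4   0.2   1.27]
0.8 [ 0.53  0.36 -0.7   2.22  0.8   0.28  0.9 ]
1.2 [ 0.93  0.56 -1.22  2.21  1.2   0.55  0.6 ]
hang 25 1
-1.2 [-0.67  0.35  0.71  2.31 -1.2   0.29 -0.33]
-0.8 [-0.37  0.3   0.35  2.29 -0.8   0.19 -0.71]
0.4 [ 0.24  0.3  -0.36  2.24  0.4   0.2  -1.87]
0.8 [ 0.53  0.36 -0.7   2.22  0.8   0.28 -2.24]
1.2 [ 0.93  0.56 -1.22  2.21  1.2   0.55 -2.54]
hang 30 0
hang 30 1
```

```bash
python3 - <<'E'
from h import *
plan([.42,-.33,.30],Rdown(90))
E
```

```text
off [-0.0833  0.0358 -0.1086] | 0.141 ang [ 0.007  0.715 -0.163]
```

Call:
drive_tool(
  deltas=[
    {"gripper": 0, "offset": [0, 0.02, -0.04], "angular": [0, 0.1, 0]},
    {"gripper": 0, "offset": [-0.04, 0.036, -0.08], "angular": [0, 0.4, -0.1]},
    {"gripper": 0, "offset": [-0.083, 0.036, -0.109], "angular": [0.007, 0.715, -0.163]},
    {"gripper": 0, "offset": [-0.083, 0.036, -0.109], "angular": [0.007, 0.715, -0.163]},
    {"gripper": 0, "offset": [-0.083, 0.036, -0.109], "angular": [0.007, 0.715, -0.163]},
  ],
)

```text
t: 14.85
eef_pos: [0.42, -0.3277, 0.3072]
tool_rot: [0.037, 0.006, 0.999, -0.002]
contact_force: [0.9, 0.5, -1.2]
gripper_width: 1.0
grasp_force: 0.0
```

Call:
drive_tool(
  deltas=[
    {"gripper": 0, "offset": [0, 0, 0], "angular": [0, 0, 0.95]},
    {"gripper": 0, "offset": [0, 0, 0], "angular": [0, 0, 0.95]},
    {"gripper": 0, "offset": [0, 0, 0], "angular": [0, 0, 0.95]},
    {"gripper": 0, "offset": [0, 0, 0], "angular": [0, 0, 0.95]},
    {"gripper": 0, "offset": [0, 0, 0], "angular": [0, 0, 0.95]},
  ],
)

```text
t: 15.35
eef_pos: [0.4191, -0.3266, 0.3026]
tool_rot: [0.035, 0.372, 0.927, 0.016]
contact_force: [-0.1, -0.5, 0.4]
gripper_width: 1.001
grasp_force: 0.0
```

Call:
drive_tool(
  deltas=[
    {"gripper": 0, "offset": [0, 0, 0], "angular": [0, 0, 0.95]},
    {"gripper": 0, "offset": [0, 0, 0], "angular": [0, 0, 0.95]},
    {"gripper": 0, "offset": [0, 0, 0], "angular": [0, 0, 0.95]},
    {"gripper": 0, "offset": [0, 0, 0], "angular": [0, 0, 0.95]},
    {"gripper": 0, "offset": [0, 0, 0], "angular": [0, 0, 0.95]},
  ],
)

```text
t: 15.85
eef_pos: [0.4191, -0.3266, 0.3026]
tool_rot: [0.027, 0.684, 0.728, 0.028]
contact_force: [-0.5, -0.2, -0.3]
gripper_width: 0.999
grasp_force: 0.0
```

```bash
python3 - <<'E'
from h import *
o=bot.get_obs(); print(o["t"],o["eef_pos"],o["tool_rot"],o["q"].round(2))
plan([.42,-.33,.30],Rdown(-90))
E
```

```text
15.85 [ 0.41910605 -0.32658855  0.30258767] [0.02704016 0.68439242 0.72808967 0.02759107] [ 0.36  0.22  0.24  1.95 -0.12  0.92  0.72]
off [-0.0035  0.0005  0.0026] | 0.004 ang [ 0.077 -0.079  2.078]
```

Call:
drive_tool(
  deltas=[
    {"gripper": 0, "offset": [0, 0, 0], "angular": [0, 0, 0.95]},
    {"gripper": 0, "offset": [0, 0, 0], "angular": [0, 0, 0.95]},
    {"gripper": 0, "offset": [0, 0, 0], "angular": [0, 0, 0.95]},
    {"gripper": 0, "offset": [0, 0, 0], "angular": [0, 0, 0.95]},
    {"gripper": 0, "offset": [0, 0, 0], "angular": [0, 0, 0.95]},
  ],
)

```text
t: 16.35
eef_pos: [0.4191, -0.3266, 0.3026]
tool_rot: [0.015, 0.903, 0.429, 0.036]
contact_force: [-0.6, -0.6, -0.5]
gripper_width: 1.0
grasp_force: 0.0
```

Call:
drive_tool(
  deltas=[
    {"gripper": 0, "offset": [0, 0, 0], "angular": [0, 0, 0.95]},
    {"gripper": 0, "offset": [0, 0, 0], "angular": [0, 0, 0.95]},
    {"gripper": 0, "offset": [0, 0, 0], "angular": [0, 0, 0.95]},
    {"gripper": 0, "offset": [0, 0, 0], "angular": [0, 0, 0.95]},
    {"gripper": 0, "offset": [0, 0, 0], "angular": [0, 0, 0.95]},
  ],
)

```text
t: 16.85
eef_pos: [0.4191, -0.3265, 0.3026]
tool_rot: [0.001, 0.997, 0.07, 0.039]
contact_force: [0.3, -0.5, 0.9]
gripper_width: 0.997
grasp_force: 0.0
```

```bash
python3 - <<'E'
from fk import *
from h import *
o=bot.get_obs(); print(o["t"],o["eef_pos"],o["tool_rot"],o["q"].round(2))
F=np.diag([-1,-1,1.]);M=Rlean(-8.3,22)@F;g=np.array([.4315,-.341,.079])
for d in (.12,.054): plan(g-M[:,2]*d,M)
for q5 in (-1.2,-.8,-.4,0):
  for nm,g,yaw,l in (("grasp",[.4315,-.341,.079],-8.3,22),("hang",[.547,-.0133,.135],8.9,22)):
    M=Rlean(yaw,l)@F; x=np.array(g)-M[:,2]*.054
    f=lambda q:(lambda a,r:np.r_[(a-x)*50,(r.inv()*R.from_matrix(M)).as_rotvec()*20,q[4]-q5])(*fk(q,FP,FS))
    s=least_squares(f,[.6,.4,0,2.2,q5,.4,-.3],bounds=(LO+.01,HI-.01));print(nm,q5,round(s.cost,4),s.x.round(2))
E
```

```text
16.85 [ 0.41912895 -0.32649535  0.3026264 ] [8.40320548e-04 9.96781749e-01 7.00751022e-02 3.89219557e-02] [ 0.16  0.23  0.48  1.96 -0.19  0.93 -0.7 ]
off [-0.0415  0.0027  0.1095] | 0.117 ang [-0.074  0.386  0.357]
off [-0.0226  0.0092  0.1724] | 0.174 ang [-0.074  0.386  0.357]
grasp -1.2 0.0 [ 0.41  0.44  0.3   2.24 -1.2   0.33  0.07]
hang -1.2 0.0 [-0.84  0.45  0.95  2.29 -1.2   0.44 -0.35]
grasp -0.8 0.0 [ 0.71  0.43 -0.06  2.22 -0.8   0.23 -0.3 ]
hang -0.8 0.0 [-0.54  0.33  0.55  2.26 -0.8   0.29 -0.73]
grasp -0.4 0.0 [ 0.88  0.44 -0.26  2.2  -0.4   0.19 -0.67]
hang -0.4 0.0 [-0.26  0.29  0.22  2.24 -0.4   0.25 -1.11]
grasp 0 0.0 [ 1.02  0.46 -0.43  2.19 -0.    0.19 -1.06]
hang 0 0.0 [ 0.01  0.29 -0.1   2.22 -0.    0.25 -1.49]
```

Call:
drive_tool(
  deltas=[
    {"gripper": 60, "offset": [-0.042, 0.003, 0.03], "angular": [-0.074, 0.386, 0.357]},
    {"gripper": 100, "offset": [-0.042, 0.003, 0.06], "angular": [-0.074, 0.386, 0.357]},
    {"gripper": 100, "offset": [-0.042, 0.003, 0.09], "angular": [-0.074, 0.386, 0.357]},
    {"gripper": 100, "offset": [-0.042, 0.003, 0.11], "angular": [-0.074, 0.386, 0.357]},
    {"gripper": 100, "offset": [-0.042, 0.003, 0.11], "angular": [-0.074, 0.386, 0.357]},
  ],
)

```text
t: 17.35
eef_pos: [0.3852, -0.3343, 0.187]
tool_rot: [0.012, 0.98, -0.069, 0.188]
contact_force: [-0.6, 0.1, 0.3]
gripper_width: 0.605
grasp_force: 0.0
```

```bash
python3 - <<'E'
from h import *
o=bot.get_obs(); print(o["t"],o["eef_pos"],o["tool_rot"],o["q"].round(2))
M=Rlean(-8.3,22)@np.diag([-1,-1,1.]);g=np.array([.4315,-.341,.08]); plan(g-M[:,2]*.054,M)
# strap top in wrist image by colour
m=optics.camera_model("wrist"); w=optics.read_camera("wrist"); cv2.imwrite("pics/w8.png",w)
hsv=cv2.cvtColor(w,cv2.COLOR_BGR2HSV); k=cv2.inRange(hsv,(105,120,30),(130,255,255))
n,_,st,ce=cv2.connectedComponentsWithStats(k)
print([(st[i].tolist(),ce[i].round(1).tolist()) for i in range(1,n) if st[i,4]>60])
print("expected top",proj(m,[.4315,-.341,.102]),"grip",proj(m,[.4315,-.341,.078]))
E
```

```text
17.35 [ 0.38517786 -0.33430977  0.18698714] [ 0.0118647   0.97968581 -0.06862788  0.18805626] [ 0.44  0.29  0.29  2.24 -0.8   0.4  -0.29]
off [0.0036 0.0002 0.0627] | 0.063 ang [-0.006  0.006  0.005]
[([258, 0, 36, 92, 1851], [278.0, 41.1]), ([441, 0, 199, 126, 8678], [557.7, 45.8]), ([313, 262, 22, 35, 742], [323.5, 279.3])]
expected top [[323.48643233 277.43206992]] grip [[323.38896896 278.47252751]]
```

Call:
drive_tool(
  deltas=[
    {"gripper": 100, "offset": [0.002, 0, 0.03], "angular": [0, 0, 0]},
    {"gripper": 100, "offset": [0.003, 0, 0.055], "angular": [0, 0, 0]},
    {"gripper": 100, "offset": [0.003, 0, 0.063], "angular": [0, 0, 0]},
    {"gripper": 180, "offset": [0.003, 0, 0.063], "angular": [0, 0, 0]},
    {"gripper": 255, "offset": [0.003, 0, 0.063], "angular": [0, 0, 0]},
  ],
  grip_force=60,
)

```text
t: 17.9
eef_pos: [0.4121, -0.3408, 0.1322]
tool_rot: [0.014, 0.979, -0.069, 0.19]
contact_force: [-1.2, -0.8, 0.2]
gripper_width: 0.277
grasp_force: 0.0
```

Call:
drive_tool(
  deltas=[
    {"gripper": 255, "offset": [0, 0, 0], "angular": [0, 0, 0]},
    {"gripper": 255, "offset": [0, 0, 0], "angular": [0, 0, 0]},
    {"gripper": 255, "offset": [0, 0, 0], "angular": [0, 0, 0]},
    {"gripper": 255, "offset": [0, 0, 0], "angular": [0, 0, 0]},
  ],
)

```text
t: 18.3
eef_pos: [0.4118, -0.3408, 0.132]
tool_rot: [0.013, 0.979, -0.07, 0.19]
contact_force: [-3.2, 2.0, 8.3]
gripper_width: 0.106
grasp_force: 60.8
```

```bash
python3 - <<'E'
from h import *
o=bot.get_obs(); print(o["t"],o["eef_pos"],o["q"].round(2),o["contact_force"])
Rt=R.from_quat(o["tool_rot"],scalar_first=True).as_matrix(); print("grasp",o["eef_pos"]+.054*Rt[:,2],Rt.round(3))
print("up .12 in tool:",Rt.T@[0,0,.12])
E
```

```text
18.3 [ 0.41178377 -0.34080143  0.13201535] [ 0.55  0.43  0.13  2.22 -1.    0.29 -0.11] [-3.23379223  1.971172    8.264096  ]
grasp [ 0.4318135  -0.34365911  0.08194895] [[ 0.918 -0.142  0.371]
 [-0.132 -0.99  -0.053]
 [ 0.375 -0.    -0.927]]
up .12 in tool: [ 4.49612267e-02 -2.73560819e-05 -1.11258651e-01]
```

Call:
drive_tool(
  deltas=[
    {"gripper": 255, "offset": [0.007, 0, -0.018], "angular": [0, 0, 0]},
    {"gripper": 255, "offset": [0.015, 0, -0.037], "angular": [0, 0, 0]},
    {"gripper": 255, "offset": [0.026, 0, -0.065], "angular": [0, 0, 0]},
    {"gripper": 255, "offset": [0.037, 0, -0.093], "angular": [0, 0, 0]},
    {"gripper": 255, "offset": [0.037, 0, -0.093], "angular": [0, 0, 0]},
  ],
)

```text
t: 18.8
eef_pos: [0.4124, -0.3419, 0.2348]
tool_rot: [0.015, 0.979, -0.07, 0.192]
contact_force: [1.1, -0.4, -1.2]
gripper_width: 0.106
grasp_force: 59.4
```

```bash
cat > pail.py <<'E'
from h import *
R0=R.from_quat([.013,.979,-.07,.19],scalar_first=True).as_matrix(); x0=np.array([.41178,-.3408,.13201]); G0=np.array([.4315,-.3430,.078]); Y0=-8.2
rel=R0.T@(G0-x0)
def tcp_for(hook,yaw):
    a=np.deg2rad(yaw); f=np.array([np.cos(a),np.sin(a),0]); G=np.array(hook)-.0405*f-[0,0,.035]
    M=R.from_euler("z",np.deg2rad(yaw-Y0)).as_matrix()@R0; return G-M@rel,M
def pail_now():
    o=bot.get_obs();M=R.from_quat(o["tool_rot"],scalar_first=True).as_matrix();G=o["eef_pos"]+M@rel
    P=M@R0.T@R.from_euler("z",np.deg2rad(Y0)).as_matrix()
    return G,G+P@[.0405,0,.035],P
E
python3 - <<'E'
from pail import *
np.set_printoptions(precision=4,suppress=True)
o=bot.get_obs();print(o["t"],o["eef_pos"],o["q"].round(2),o["contact_force"],o["gripper_width"])
G,H,P=pail_now();print("grip",G,"hook",H,"P",P[:,2])
s=optics.read_camera("side");cv2.imwrite("pics/s9.png",s);sm=optics.camera_model("side")
E=np.array([.587,-.0085,.275]);pr=proj(sm,[E+[0,0,.037],E,E-[0,0,.112],E-[0,0,.119]]);print("pred",pr)
hsv=cv2.cvtColor(s,cv2.COLOR_BGR2HSV);k=cv2.inRange(hsv,(15,90,60),(35,255,255))
ys,xs=np.nonzero(k[190:290,260:330]);ys+=190;xs+=260
for y in range(ys.min(),ys.max()+1,3): r=xs[ys==y]; print(y,r.min() if len(r) else None,r.max() if len(r) else None,len(r))
L=np.array([.587,-.0085,.163]);f=np.array([np.cos(np.deg2rad(8.9)),np.sin(np.deg2rad(8.9)),0])
x,M=tcp_for(L-.05*f+[0,0,.023],8.9);print(x);plan(x,M)
E
```

```text
18.8 [ 0.4124 -0.3419  0.2348] [ 0.3   0.25  0.43  2.17 -0.66  0.5  -0.47] [ 1.0532 -0.4012 -1.2271] 0.10602816007622405
grip [ 0.4323 -0.3443  0.1809] hook [ 0.4723 -0.35    0.2161] P [-0.0044  0.004   1.    ]
pred [[286.685  204.1733]
 [286.8113 216.772 ]
 [287.1709 253.2225]
 [287.1923 255.4208]]
203 286 289 4
206 285 289 5
209 285 289 5
212 284 289 6
215 285 288 4
218 284 286 3
221 283 289 5
224 283 289 4
227 283 288 4
230 283 287 5
233 286 287 2
236 285 286 2
239 285 286 2
242 285 287 3
245 284 288 5
248 283 288 5
251 283 287 4
254 283 287 5
257 284 285 2
[ 0.4781 -0.0262  0.205 ]
off [ 0.0092 -0.321   0.0335] | 0.323 ang [ 0.144 -0.003 -0.35 ]
```

```bash
python3 - <<'E'
from pail import *
t=optics.read_camera("top");cv2.imwrite("pics/t9.png",t);tm=optics.camera_model("top")
E=np.array([.587,-.0085,.275]);Z=[.037,.007,0,-.018,-.036,-.06,-.078,-.095,-.112]
pr=proj(tm,[E+[0,0,z] for z in Z])
for z,p in zip(Z,pr): print(z,p.round(1))
hsv=cv2.cvtColor(t,cv2.COLOR_BGR2HSV);k=cv2.inRange(hsv,(15,90,50),(35,255,255))
for y in range(195,235):
    r=np.nonzero(k[y,285:320])[0]+285
    if len(r): print(y,r.tolist())
E
```

```text
0.037 [299.4 206.8]
0.007 [299.9 209.6]
0 [300.  210.3]
-0.018 [300.3 211.9]
-0.036 [300.6 213.5]
-0.06 [300.9 215.5]
-0.078 [301.2 217. ]
-0.095 [301.4 218.4]
-0.112 [301.6 219.7]
203 [297, 298, 299, 300, 301, 302, 303, 304, 305]
204 [296, 297, 298, 299, 300, 301, 302, 303, 304, 305]
205 [296, 297, 298, 299, 300, 301, 302, 303, 304, 305, 306]
206 [296, 297, 298, 299, 300, 301, 302, 303, 304, 305, 306]
207 [296, 297, 298, 299, 300, 301, 302, 303, 304, 305, 306, 307, 308]
208 [294, 295, 296, 297, 298, 299, 300, 301, 302, 303, 304, 305, 306, 307, 308, 309]
209 [290, 291, 292, 293, 294, 295, 296, 297, 298, 299, 300, 301, 302, 303, 304, 305, 306, 307, 308, 309]
210 [290, 291, 292, 293, 294, 295, 296, 297, 298, 299, 300, 301, 302, 303, 304, 305, 306, 307, 308, 309]
211 [289, 290, 291, 292, 293, 294, 295, 296, 302, 303, 304, 305, 306, 307, 308]
212 [290, 291, 292, 293, 294, 295, 296, 302, 303, 304, 306]
213 [290, 291, 292, 293, 294, 295, 296, 297]
214 [295, 296, 297]
215 [295, 296, 297, 303]
216 [292, 293, 294, 295, 296, 297, 303]
217 [291, 292, 293, 294, 295, 296, 297, 303]
218 [291, 292, 293, 294, 295, 296, 297]
219 [291, 292, 293, 294, 295, 296, 297]
220 [293, 294]
```

```bash
python3 - <<'E'
from pail import *
L=np.array([.5855,.002,.163]);f=np.array([np.cos(np.deg2rad(8.9)),np.sin(np.deg2rad(8.9)),0])
x,M=tcp_for(L-.05*f+[0,0,.023],8.9);print(x);plan(x,M)
E
```

```text
[ 0.47659451 -0.01569702  0.20501   ]
off [ 0.0077 -0.3305  0.0317] | 0.332 ang [ 0.142 -0.    -0.351]
```

Call:
drive_tool(
  deltas=[
    {"gripper": 255, "offset": [0.001, -0.025, 0], "angular": [0, 0, 0]},
    {"gripper": 255, "offset": [0.002, -0.06, 0], "angular": [0, 0, 0]},
    {"gripper": 255, "offset": [0.003, -0.1, 0], "angular": [0, 0, 0]},
    {"gripper": 255, "offset": [0.004, -0.14, 0], "angular": [0, 0, 0]},
    {"gripper": 255, "offset": [0.004, -0.18, 0], "angular": [0, 0, 0]},
  ],
)

```text
t: 19.4
eef_pos: [0.4393, -0.1613, 0.2311]
tool_rot: [0.013, 0.98, -0.07, 0.188]
contact_force: [0.5, -0.3, -2.0]
gripper_width: 0.107
grasp_force: 59.3
```

Call:
drive_tool(
  deltas=[
    {"gripper": 255, "offset": [0.001, -0.035, 0.006], "angular": [0.03, 0, -0.08]},
    {"gripper": 255, "offset": [0.002, -0.07, 0.012], "angular": [0.06, 0, -0.16]},
    {"gripper": 255, "offset": [0.003, -0.105, 0.02], "angular": [0.1, 0, -0.25]},
    {"gripper": 255, "offset": [0.004, -0.135, 0.026], "angular": [0.13, 0, -0.32]},
    {"gripper": 255, "offset": [0.004, -0.15, 0.032], "angular": [0.142, 0, -0.351]},
  ],
)

```text
t: 19.9
eef_pos: [0.4765, -0.0143, 0.2028]
tool_rot: [-0.016, 0.979, 0.078, 0.188]
contact_force: [-0.4, -0.5, -2.3]
gripper_width: 0.111
grasp_force: 59.3
```

Call:
drive_tool(
  deltas=[
    {"gripper": 255, "offset": [0, 0, 0], "angular": [0, 0, 0]},
    {"gripper": 255, "offset": [0, 0, 0], "angular": [0, 0, 0]},
    {"gripper": 255, "offset": [0, 0, 0], "angular": [0, 0, 0]},
  ],
)

```text
t: 20.2
eef_pos: [0.4767, -0.0181, 0.2042]
tool_rot: [-0.015, 0.979, 0.075, 0.189]
contact_force: [-1.0, -0.4, -2.0]
gripper_width: 0.11
grasp_force: 59.4
```

```bash
python3 - <<'E'
from pail import *
np.set_printoptions(precision=4,suppress=True)
o=bot.get_obs();print(o["t"],o["eef_pos"],o["q"].round(2),o["gripper_width"],o["contact_force"])
G,H,P=pail_now();print("grip",G,"hook",H,"P",P[:,2],P[:,0])
L=np.array([.5855,.002,.163]);f=np.array([np.cos(np.deg2rad(8.9)),np.sin(np.deg2rad(8.9)),0])
for dx,h in ((-.05,.023),(0,.023),(0,0)):
    x,M=tcp_for(L+dx*f+[0,0,h],8.9);plan(x,M)
s=optics.read_camera("side");cv2.imwrite("pics/s10.png",s);sm=optics.camera_model("side")
hsv=cv2.cvtColor(s,cv2.COLOR_BGR2HSV)
k=cv2.inRange(hsv,(15,90,60),(35,255,255))
for y in range(200,262,4):
    r=np.nonzero(k[y,260:330])[0]+260; print(y,r.tolist())
print("pred strap top",proj(sm,G+P@[0,0,.024]),"hook",proj(sm,H+[0,0,.003]),"hookpt",proj(sm,H+P@[.011,0,-.018]))
k=cv2.inRange(hsv,(105,120,30),(130,255,255));n,_,st,ce=cv2.connectedComponentsWithStats(k)
print([(st[i].tolist(),ce[i].round(1).tolist()) for i in range(1,n) if st[i,4]>20])
g=cv2.cvtColor(s,cv2.COLOR_BGR2GRAY)
c=proj(sm,H)[0].astype(int);print(c);print(g[c[1]-10:c[1]+14,c[0]-16:c[0]+20])
E
```

```text
20.2 [ 0.4767 -0.0181  0.2042] [-0.36  0.18  0.31  2.34 -0.35  0.26 -1.15] 0.11036338788384709 [-1.0365 -0.4131 -1.9935]
grip [ 0.4961 -0.0145  0.1501] hook [ 0.5362 -0.0084  0.1851] P [0.0014 0.0002 1.    ] [ 0.9885  0.1512 -0.0014]
off [ 0.0006 -0.0024 -0.0007] | 0.003 ang [ 0.002  0.002 -0.004]
off [ 0.047  -0.0026  0.018 ] | 0.05 ang [ 0.002  0.002 -0.004]
off [ 0.0384 -0.0025  0.0393] | 0.055 ang [ 0.002  0.002 -0.004]
200 []
204 [285, 286, 287, 288, 289]
208 [285, 286, 287, 288, 289]
212 [284, 285, 286, 287, 288, 289]
216 [285, 286, 287, 288]
220 [283, 284, 285, 286]
224 [283, 284, 288, 289]
228 [283, 284, 286, 287, 288]
232 [285, 286]
236 [285, 286]
240 [285, 286]
244 [284, 285, 286, 287, 288]
248 [283, 284, 286, 287, 288]
252 [283, 284, 286, 287]
256 [284, 285, 286]
260 []
pred strap top [[318.308  256.5124]] hook [[303.8831 249.6121]] hookpt [[299.9665 255.6736]]
[([317, 194, 18, 37, 257], [323.7, 208.7]), ([352, 201, 24, 29, 358], [366.0, 218.0]), ([336, 241, 6, 8, 31], [338.5, 244.2]), ([317, 267, 6, 19, 80], [319.4, 276.8])]
[303 250]
[[ 70  60  61  59  67  63  64  62  59
[... 2839 characters left out ...]
 186 187 190 185 185 186 187
  189 186 186 188 187 188 187 187 196 210 131  22  25  19  42  43  30  21]
 [188 189 189 186 184 185 185 188 186 188 186 187 186 186 185 187 189 188
  187 186 186 186 182 186 187 188 192 196 126  42  19  30  27  43  48  26]
 [190 189 187 187 185 186 191 191 189 192 187 185 184 187 188 190 187 189
  187 186 185 184 188 184 189 191 198 169 121  55  18  25  22  30  37  16]
 [191 189 187 189 188 188 189 188 190 189 190 185 187 189 190 190 189 187
  185 188 186 184 185 188 188 194 192 137  89  48  20  22  31  28  12   0]
 [188 188 186 189 189 190 188 188 192 189 188 187 189 191 189 191 188 186
  187 188 186 184 188 190 191 197 168 119  62  32  17  23  35  18  58  26]]
```

Call:
drive_tool(
  deltas=[
    {"gripper": 255, "offset": [0.01, -0.0025, 0.003], "angular": [0, 0, 0]},
    {"gripper": 255, "offset": [0.02, -0.0025, 0.007], "angular": [0, 0, 0]},
    {"gripper": 255, "offset": [0.03, -0.0025, 0.011], "angular": [0, 0, 0]},
    {"gripper": 255, "offset": [0.04, -0.0025, 0.015], "angular": [0, 0, 0]},
    {"gripper": 255, "offset": [0.048, -0.0025, 0.0185], "angular": [0, 0, 0]},
  ],
)

```text
t: 20.75
eef_pos: [0.529, -0.0059, 0.2052]
tool_rot: [-0.015, 0.979, 0.076, 0.19]
contact_force: [0.3, -0.6, -1.5]
gripper_width: 0.105
grasp_force: 59.3
```

Call:
drive_tool(
  deltas=[
    {"gripper": 255, "offset": [0, 0, 0], "angular": [0, 0, 0]},
    {"gripper": 255, "offset": [0, 0, 0], "angular": [0, 0, 0]},
    {"gripper": 255, "offset": [0, 0, 0], "angular": [0, 0, 0]},
  ],
)

```text
t: 21.05
eef_pos: [0.527, -0.0063, 0.2048]
tool_rot: [-0.015, 0.979, 0.076, 0.189]
contact_force: [0.9, -0.6, -1.2]
gripper_width: 0.108
grasp_force: 59.3
```

```bash
python3 - <<'E'
from pail import *
np.set_printoptions(precision=4,suppress=True,linewidth=200)
o=bot.get_obs();print(o["t"],o["eef_pos"],o["q"].round(2),o["gripper_width"],o["contact_force"])
G,H,P=pail_now();print("hook",H,"P",P[:,2],P[:,0])
L=np.array([.5855,.002,.163])
for h in (.023,.0,-.006):
    x,M=tcp_for(L+[.001,0,h],8.9);plan(x,M)
s=optics.read_camera("side");cv2.imwrite("pics/s11.png",s);sm=optics.camera_model("side")
print("pred crown",proj(sm,H+[0,0,.003]),"hookpt",proj(sm,H+P@[.011,0,-.018]),"L",proj(sm,L-[0,0,.0035]))
hsv=cv2.cvtColor(s,cv2.COLOR_BGR2HSV)
k=cv2.inRange(hsv,(15,90,60),(35,255,255));g=cv2.cvtColor(s,cv2.COLOR_BGR2GRAY)
for y in range(202,262,1 ):
    if y<236 and y%6: continue
    print(y,"".join("Y" if k[y,x] else ("#" if g[y,x]<100 else ".") for x in range(272,312)))
E
```

```text
21.05 [ 0.527  -0.0063  0.2048] [-0.36  0.26  0.3   2.23 -0.37  0.3  -1.16] 0.10838822712684554 [ 0.8701 -0.5819 -1.1961]
hook [0.5865 0.0036 0.1857] P [ 0.0017 -0.0001  1.    ] [ 0.9881  0.154  -0.0017]
off [-0.0002  0.0016 -0.0003] | 0.002 ang [-0.     0.002 -0.001]
off [-0.0087  0.0017  0.0211] | 0.023 ang [-0.     0.002 -0.001]
off [-0.011   0.0017  0.0266] | 0.029 ang [-0.     0.002 -0.001]
pred crown [[285.152  247.1391]] hookpt [[281.3977 253.1981]] L [[285.8645 256.2335]]
204 .............YYYYY........#...........##
210 .............YYYYY...................###
216 #########....YYYY.....###.........######
222 ........###YYY##YY############.#########
228 .......####YY#YYY#############..########
234 ........##..#YY###############...#######
236 ........##.##YY###############..########
237 ........##.##YY#########################
238 ........#.###YY#########################
239 ........#####YY#########################
240 ........#####YY#########################
241 ........#####YY#########################
242 .......######YYY###################..###
243 .......#####YYYYY################....###
244 .......#####YYYYY################....###
245 .......#####YYYYY###############....####
246 ........###YYYYY################....####
247 ..........#YYY#################....#####
248 ...........YYY#########....####....#####
249 ...........YY#YY###........###....######
250 ...........YY#YYY##........###....######
251 ..........#YY.YY..##......######.######.
252 ..........#YY.YY...##.....############..
253 .........##YY#YY...##....#############..
254 ...........YYYYY....################....
255 ...........YYYY.........###########.....
256 ............YYY.........###########.....
257 ............YY...........##########.....
258 .........................#########......
259 .........................########.......
260 ........................#########.......
261 ........................########........
```

Call:
drive_tool(
  deltas=[
    {"gripper": 255, "offset": [-0.002, 0.001, 0.005], "angular": [0, 0, 0]},
    {"gripper": 255, "offset": [-0.004, 0.001, 0.01], "angular": [0, 0, 0]},
    {"gripper": 255, "offset": [-0.006, 0.001, 0.015], "angular": [0, 0, 0]},
    {"gripper": 255, "offset": [-0.008, 0.001, 0.019], "angular": [0, 0, 0]},
    {"gripper": 255, "offset": [-0.0085, 0.001, 0.021], "angular": [0, 0, 0]},
  ],
)

```text
t: 21.6
eef_pos: [0.5275, -0.0072, 0.1818]
tool_rot: [-0.015, 0.979, 0.076, 0.189]
contact_force: [0.0, -0.5, 1.8]
gripper_width: 0.108
grasp_force: 59.8
```

Call:
drive_tool(
  deltas=[
    {"gripper": 255, "offset": [-0.001, 0, 0.002], "angular": [0, 0, 0]},
    {"gripper": 255, "offset": [-0.001, 0, 0.003], "angular": [0, 0, 0]},
    {"gripper": 255, "offset": [-0.001, 0, 0.003], "angular": [0, 0, 0]},
    {"gripper": 255, "offset": [-0.001, 0, 0.003], "angular": [0, 0, 0]},
  ],
)

```text
t: 22.0
eef_pos: [0.5299, -0.0073, 0.1809]
tool_rot: [-0.015, 0.978, 0.076, 0.192]
contact_force: [0.5, -0.6, 6.1]
gripper_width: 0.108
grasp_force: 60.3
```

```bash
python3 - <<'E'
from pail import *
np.set_printoptions(precision=4,suppress=True,linewidth=200)
o=bot.get_obs();print(o["t"],o["eef_pos"],o["q"].round(2),o["gripper_width"],o["contact_force"])
G,H,P=pail_now();print("hook",H,"P",P[:,2],P[:,0])
s=optics.read_camera("side");cv2.imwrite("pics/s12.png",s)
hsv=cv2.cvtColor(s,cv2.COLOR_BGR2HSV)
k=cv2.inRange(hsv,(15,90,60),(35,255,255));g=cv2.cvtColor(s,cv2.COLOR_BGR2GRAY)
for y in range(202,268,1 ):
    if y<240 and y%6: continue
    print(y,"".join("Y" if k[y,x] else ("#" if g[y,x]<100 else ".") for x in range(272,312)))
E
```

```text
22.0 [ 0.5299 -0.0073  0.1809] [-0.29  0.31  0.23  2.24 -0.43  0.23 -1.09] 0.10847755673691938 [ 0.5361 -0.5739  6.099 ]
hook [0.5895 0.0026 0.1622] P [-0.0044 -0.0002  1.    ] [0.9882 0.1533 0.0044]
204 .............YYYYY........#............#
210 ............YYYYYY......................
216 ####.####....YYYY.....###............###
222 ........###YYY##YY############....#####.
228 .......####YY#YYY#############.#########
234 ........##..#YYY########################
240 ........#####YY###############...#######
241 ........#####YY###############...#######
242 .......######YYY##############..########
243 .......#####.YYYY#######################
244 .......#####YYYYY#######################
245 .......#####YYYYY#######################
246 ........###YYYYYY###########.###########
247 ..........#YYYYYY#########...###########
248 ...........YYYYYY######......###########
249 ...........YYYYYY............###########
250 ...........YYYYYY............#####..####
251 ...........YY..YY...........####....####
252 ..........#YY..Y............####....####
253 .........##YY#YY...........####....#####
254 ...........YYY##...........####....#####
255 ...........YYY###.........####....######
256 ...........YYYY###........###.....#####.
257 ..........#YYYY.##........###....######.
258 ..........#......##.......####...#####..
259 .........##.......##.....#############..
260 ...................#.....############...
261 ...................################.....
262 .......................###########......
263 .......................###########......
264 ........................##########......
265 ........................#########.......
266 ........................########........
267 .......................#########........
```

Call:
drive_tool(
  deltas=[
    {"gripper": 255, "offset": [0, 0, -0.001], "angular": [0, 0, 0]},
    {"gripper": 190, "offset": [0, 0, -0.001], "angular": [0, 0, 0]},
    {"gripper": 150, "offset": [0, 0, -0.001], "angular": [0, 0, 0]},
    {"gripper": 120, "offset": [0, 0, -0.001], "angular": [0, 0, 0]},
    {"gripper": 100, "offset": [0, 0, -0.001], "angular": [0, 0, 0]},
  ],
  grip_force=20,
)

```text
t: 22.55
eef_pos: [0.5273, -0.007, 0.18]
tool_rot: [-0.015, 0.979, 0.076, 0.189]
contact_force: [-0.6, -0.2, 0.2]
gripper_width: 0.604
grasp_force: 0.0
```

Call:
drive_tool(
  deltas=[
    {"gripper": 60, "offset": [0, 0, 0], "angular": [0, 0, 0]},
    {"gripper": 60, "offset": [0, 0, 0], "angular": [0, 0, 0]},
    {"gripper": 60, "offset": [0, 0, 0], "angular": [0, 0, 0]},
    {"gripper": 60, "offset": [0, 0, 0], "angular": [0, 0, 0]},
  ],
)

```text
t: 22.95
eef_pos: [0.5275, -0.0071, 0.1802]
tool_rot: [-0.015, 0.979, 0.076, 0.189]
contact_force: [0.3, -0.4, -0.5]
gripper_width: 0.764
grasp_force: 0.0
```

Call:
drive_tool(
  deltas=[
    {"gripper": 60, "offset": [0, 0, -0.015], "angular": [0, 0, 0]},
    {"gripper": 60, "offset": [0, 0, -0.035], "angular": [0, 0, 0]},
    {"gripper": 60, "offset": [0, 0, -0.065], "angular": [0, 0, 0]},
    {"gripper": 60, "offset": [0, 0, -0.1], "angular": [0, 0, 0]},
    {"gripper": 60, "offset": [0, 0, -0.12], "angular": [0, 0, 0]},
  ],
)

```text
t: 23.45
eef_pos: [0.483, -0.0147, 0.2934]
tool_rot: [-0.016, 0.979, 0.076, 0.19]
contact_force: [0.4, 0.3, 0.2]
gripper_width: 0.762
grasp_force: 0.0
```

```bash
python3 - <<'E'
from h import *
def dump(n):
    s=optics.read_camera("side");cv2.imwrite(f"pics/{n}.png",s)
    hsv=cv2.cvtColor(s,cv2.COLOR_BGR2HSV)
    k=cv2.inRange(hsv,(15,90,60),(35,255,255));b=cv2.inRange(hsv,(105,120,30),(130,255,255));g=cv2.cvtColor(s,cv2.COLOR_BGR2GRAY)
    for y in range(202,300,2): print(y,"".join("Y" if k[y,x] else "B" if b[y,x] else ("#" if g[y,x]<100 else ".") for x in range(266,326)))
dump("s13"); o=bot.get_obs();print(o["t"],o["eef_pos"],o["contact_force"],o["gripper_width"])
E
```

```text
202 ......##...............................###############BB####
204 ...................YYYYY........#............#.......#BBB###
206 ..................YYYYYY............#.................B#####
208 ..................YYYYYY..............................B#####
210 ..................YYYYYY..............................######
212 ..................YYYYYY.............................#####..
214 ..................YYYYY..............................#####..
216 ###############....YYYYY....###.....................####....
218 ......############YYY############.................#####....#
220 ...........######YYYY##############..............###########
222 ..............#B#YYYB#YY###########B.............###########
224 .............####YY#B#YY#B######.##B.............###########
226 .............#BB#YY###Y######.###B#B............############
228 .............#BB#YY#YYY############B...........############B
230 ..............BB#YYYYY#############B.........#############..
232 ..............B#...#YY###########B#B.........###############
234 ..............B#..BYYY#############B..........##########
[... 1483 characters left out ...]
................
282 ........########........#######BBBBBB.......................
284 ........#######################BBBBBB.......................
286 ........#######################BBBBBB.......................
288 ........#######################.............................
290 .........######################.............................
292 #..........#################................................
294 ##.##...............#.......................................
296 ####........................................................
298 ###.........###############.................................
23.5 [ 0.48339874 -0.01488307  0.29555246] [ 0.28000839 -0.34091727  1.80973628] 0.763283327742685
```

Call:
drive_tool(
  deltas=[
    {"gripper": 60, "offset": [-0.03, 0, -0.03], "angular": [0, 0, 0]},
    {"gripper": 60, "offset": [-0.04, 0, -0.06], "angular": [0, 0, 0]},
    {"gripper": 60, "offset": [-0.04, 0, -0.06], "angular": [0, 0, 0]},
    {"gripper": 60, "offset": [-0.04, 0, -0.06], "angular": [0, 0, 0]},
    {"gripper": 60, "offset": [-0.04, 0, -0.06], "angular": [0, 0, 0]},
  ],
)

```text
t: 24.0
eef_pos: [0.4248, -0.0233, 0.3317]
tool_rot: [-0.015, 0.979, 0.076, 0.189]
contact_force: [-0.0, -1.0, 0.3]
gripper_width: 0.764
grasp_force: 0.0
```

Call:
drive_tool(
  deltas=[
    {"gripper": 60, "offset": [0, 0, 0], "angular": [0, 0, 0]},
    {"gripper": 60, "offset": [0, 0, 0], "angular": [0, 0, 0]},
    {"gripper": 60, "offset": [0, 0, 0], "angular": [0, 0, 0]},
    {"gripper": 60, "offset": [0, 0, 0], "angular": [0, 0, 0]},
    {"gripper": 60, "offset": [0, 0, 0], "angular": [0, 0, 0]},
  ],
)

```text
t: 24.5
eef_pos: [0.4246, -0.0235, 0.3321]
tool_rot: [-0.015, 0.979, 0.076, 0.189]
contact_force: [1.0, -0.0, 1.1]
gripper_width: 0.768
grasp_force: 0.0
```

Call:
drive_tool(
  deltas=[
    {"gripper": 60, "offset": [0, 0, 0], "angular": [0, 0, 0]},
    {"gripper": 60, "offset": [0, 0, 0], "angular": [0, 0, 0]},
    {"gripper": 60, "offset": [0, 0, 0], "angular": [0, 0, 0]},
    {"gripper": 60, "offset": [0, 0, 0], "angular": [0, 0, 0]},
    {"gripper": 60, "offset": [0, 0, 0], "angular": [0, 0, 0]},
  ],
)

```text
t: 25.0
eef_pos: [0.4245, -0.0235, 0.3323]
tool_rot: [-0.015, 0.979, 0.076, 0.189]
contact_force: [0.4, 0.3, -0.2]
gripper_width: 0.766
grasp_force: 0.0
```

```bash
python3 - <<'E'
from h import *
for i in range(6):
    s=optics.read_camera("side");hsv=cv2.cvtColor(s,cv2.COLOR_BGR2HSV)
    b=cv2.inRange(hsv,(105,120,30),(130,255,255))[258:290,290:312];k=cv2.inRange(hsv,(15,90,60),(35,255,255))[200:262,275:300]
    print(np.argwhere(b).mean(0).round(2),np.argwhere(k).mean(0).round(2))
print(bot.get_obs()["contact_force"],bot.get_obs()["eef_pos"])
E
```

```text
[16.2   9.81] [27.83 10.94]
[15.96  9.85] [28.04 10.96]
[16.05  9.86] [27.66 10.99]
[15.96  9.84] [27.9  10.95]
[16.03  9.82] [27.91 10.97]
[16.12  9.82] [27.66 10.99]
[-0.42112598 -1.11304068  0.1831873 ] [ 0.42451207 -0.02348076  0.33228387]
```

At rest and let go; handing in.

```bash
python3 -c "
from station import bot
print(bot.hand_in())"
```

```text
the job is handed in; nothing more can be done
None
```

The bracket is swung out to its stop, the link hangs on it between the collar and the tip, and the steel pail hangs by its hook in the link's lower loop. Camera checks showed all of it at rest and clear of the hand, and I handed the job in at about 25 s (no verdict was returned).

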